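# Change the plate on the scorer's board

## Robot

A 7-joint arm with a two-finger parallel gripper is mounted at the origin on the work surface. World frame = base frame: x ahead of the robot, y to its left, z up, the work surface at z = 0. Lengths are in m, angles in rad, forces in N, time in s.
With the tool pointing down it reaches from about 0.4 to 0.9 m from the base axis. Payload 5.6 kg.
Tool frame: the origin (TCP) lies at the very end of the fingers, on their centre line; the grasp point (between the pads) lies 19 mm behind it; z points along the fingers, y is the line along which they close (so a half turn about z gives the same grasp; the last joint's range is limited). The gripper opens to 92 mm and grips with 3 to 60 N. Pads are 20 mm wide; open, the fingers measure 128 mm over their backs; the gripper's body (75 mm by 189 mm) begins 69 mm behind the grasp point.
Start: joints at [-1.372, 0.468, -0.012, 1.603, 0.006, 1.071, -0.056], TCP at [0.156, 0.631, 0.175] pointing down, gripper open.
Joint ranges: [-2.53, 2.53], [-0.31, 2.02], [-1.57, 1.55], [0.28, 2.44], [-1.29, 4.43], [0.15, 1.84], [-2.92, 2.92]. Speed limits (rad/s): [2.57, 2.57, 3.14, 3.14, 3.14, 3.14, 3.14].

## Interface

Orientations are given as a 3x3 rotation matrix whose columns are the frame's x, y, z axes.
In Python, from station import arm, viewer gives the robot as it stands.
- The arm moves only by the tool drive_tool, never from a script. Its argument "targets" is a list of rows, each an object with "twist": the turn, a rotation vector about the tool's x, y, z in rad, a list of three; "travel": the shift along the tool's x, y, z in cm, a list of three; "claw": the finger opening in cm, from 0 to 9.19. In form: [{"twist": [rx, ry, rz], "travel": [dx, dy, dz], "claw": claw}, ...]. A call has 1 to 8 rows; each row shifts and turns the commanded pose from where the row before left it, along the tool's axes as they then stand; what a row does not reach is not made up. A row lasts 1/12 s, in which the tool goes at most 41.7 mm and 7.16 degrees, less where a joint would pass 70% of its speed; a pose out of reach is approached as far as the arm can. A call is refused whole if a number of a shift passes 4.17 or a number of a turn 0.125, either way. A call with a gripper value outside its range is refused whole. The fingers move at their own pace and stop on an object; the grip force is fixed at half the most. Time passes only in rows, so rows that do not move let the fingers close. It gives the time, the measured TCP pose, the force, the opening and the grip force at its end, in the units of the state.
- arm.get_obs(): the state, without advancing time (a new reading comes with each control period).
- viewer.capture(name): name is "scene" or "top" or "wrist"; returns a dict with "image" (420x560x3 uint8, red, green, blue), "mtx" (3x3 intrinsics, pixels), "R" (3x3) and "t" (3): a world point X has camera coordinates R X + t. Camera axes: x right, y down, z forward; pixel columns grow to the right and rows downward; lengths in m; the calibration is good to about 2 mm. A picture is of the moment at which its call begins. There is no depth.
- arm.finish_job(): hands the job in; it is judged then, once.
The state is a dict: "time_s": time; "joints": joint angles; "joint_vel": joint speeds; "effort": joint torques, N m; "position": TCP position; "ee_rot": TCP orientation; "contact_force": force on the tool from outside, world axes, zero at the start; "wrist_torque": the same for the moment, N m; "opening": opening from 0.0 (shut) to 1.0 (fully open); "grasp_force": force on a finger pad.
Only numpy, scipy, OpenCV 4.12 (cv2) and the standard library are available. Lean on these libraries where they do the work, as an engineer would, in place of code of your own. Each camera call takes 0.05 s, during which the arm holds its last target. There are 200 camera calls.

## Task

The leading team has just won its second set, so bring the scorer's board up to date: pull the one-dot plate up out of its guides and stand it upright in a free slot of the wooden plate rack, and slide the two-dot plate, which now lies flat on the table, down the same guides until it is fully home. Its side edges run in the guides, so it goes home held by its top edge; the rack is a good place to stand it up and take it again that way. Let the plates down gently rather than dropping them, and leave the blank plate, the three-dot plate, the tin, the bottle and the marker where they are.

Things in the scene. Friction and masses are not known exactly. Their poses are not given: they have to be found in the camera images.
- board: Scorer's board, fixed: wooden base 100 x 230 mm, 15 mm high, with three posts carrying facing aluminium U-channels that form two bays side by side, open at the top, in front and behind, one upright plate in each. Origin: centre of underside; y along the row of bays, x square to the plates' faces, z up. Channel tops: 145 mm above the table, level with a seated plate's top edge; only its weight holds a plate.
- bay_left (a point): Seat of the bay on the board's +y side (43 mm from its middle): centre of a seated plate's bottom edge, 15 mm above the table; board's axes. A seated plate's centre is 65 mm above it. Channels: 12 mm wide inside, 70 mm between their floors, flared over the top 15 mm; their lips leave 56 mm of the plate's width clear in the middle, where fingers can take it by its faces at the top edge, not by its side edges.
- bay_right (a point): The same for the bay on the board's -y side, 43 mm from its middle.
- rack: Dark wooden plate rack, fixed: block 88 mm (x) by 204 mm (y), 52 mm high, with three slots cut along x, 64 mm apart along y. Origin: centre of underside, z up. Each slot is 12 mm wide, 76 mm long, 40 mm deep, slightly chamfered at the mouth; a plate stands in it on its short edge and may lean up to 8 degrees. The slot at +y holds the three-dot plate, the other two are free.
- slot_right (a point): Floor centre of the free slot at y = -64 mm of the rack, 12 mm above the table. Axes as the rack's. A standing plate's centre is 65 mm above this point.
- slot_mid (a point): The same for the middle slot (free), at y = 0 of the rack.
- slot_left (a point): The same for the slot at y = +64 mm of the rack, which holds the three-dot plate.
- plate_one: Blue painted plywood score plate, one yellow dot 27 mm across at the middle of each face. At the start it stands seated in one of the board's two bays, either one. 66 mm wide, 130 mm long, 8 mm thick, about 40 to 80 g, the same both ways up and on both faces. Origin at its centre; x is square to its faces (8 mm), y across its width (66 mm), z along its length (130 mm).
- plate_two: Blue painted plywood score plate, two yellow dots on each face. At the start it lies flat on the table. 66 mm wide, 130 mm long, 8 mm thick, about 40 to 80 g, the same both ways up and on both faces. Origin at its centre; x is square to its faces (8 mm), y across its width (66 mm), z along its length (130 mm).
- plate_blank: Blue painted plywood score plate, without dots. It stands in the board's other bay and stays there. 66 mm wide, 130 mm long, 8 mm thick, about 40 to 80 g, the same both ways up and on both faces. Origin at its centre; x is square to its faces (8 mm), y across its width (66 mm), z along its length (130 mm).
- plate_three: Blue painted plywood score plate, three yellow dots on each face. It stands in the rack's left slot and stays there. 66 mm wide, 130 mm long, 8 mm thick, about 40 to 80 g, the same both ways up and on both faces. Origin at its centre; x is square to its faces (8 mm), y across its width (66 mm), z along its length (130 mm).
- tin: Closed white tin with a coloured picture on its lid, 90 x 130 mm, 73 mm high, loose. Origin: centre of the underside. Leave it.
- bottle: Clear water bottle with blue cap and label, 66 mm across, 210 mm tall, loose, standing. Origin: centre of the underside. Leave it.
- marker: Green marker pen, 136 mm long along x, 14 mm thick, loose, lying. Origin: under its middle. Leave it.
Not all that is in view belongs to the job. What is shaped like the plate_two but pink is not meant.

How it is judged:
At the end, for the whole second after the job is handed in: Two-dot plate home in the bay that held the one-dot plate (within 3 mm of the base, upright within 0.08 rad), blank plate home in the other; one-dot plate upright on the floor of the rack's right or middle slot (within 0.2 rad), three-dot plate in the left slot; all at rest ((((x of plate_two in the frame of bay_left between -0.006 and 0.006 m and y of plate_two in the frame of bay_left between -0.006 and 0.006 m and z of plate_two in the frame of bay_left between 0.06 and 0.068 m and angle between the z axis of plate_two and the z axis of board, either way round below 0.08 rad) and (x of plate_blank in the frame of bay_right between -0.006 and 0.006 m and y of plate_blank in the frame of bay_right between -0.006 and 0.006 m and z of plate_blank in the frame of bay_right between 0.06 and 0.068 m and angle between the z axis of plate_blank and the z axis of board, either way round below 0.08 rad)) or ((x of plate_two in the frame of bay_right between -0.006 and 0.006 m and y of plate_two in the frame of bay_right between -0.006 and 0.006 m and z of plate_two in the frame of bay_right between 0.06 and 0.068 m and angle between the z axis of plate_two and the z axis of board, either way round below 0.08 rad) and (x of plate_blank in the frame of bay_left between -0.006 and 0.006 m and y of plate_blank in the frame of bay_left between -0.006 and 0.006 m and z of plate_blank in the frame of bay_left between 0.06 and 0.068 m and angle between the z axis of plate_blank and the z axis of board, either way round below 0.08 rad))) and ((x of plate_one in the frame of slot_right between -0.012 and 0.012 m and y of plate_one in the frame of slot_right between -0.014 and 0.014 m and z of plate_one in the frame of slot_right between 0.06 and 0.069 m and angle between the z axis of plate_one and the z axis of board, either way round below 0.2 rad) or (x of plate_one in the frame of slot_mid between -0.012 and 0.012 m and y of plate_one in the frame of slot_mid between -0.014 and 0.014 m and z of plate_one in the frame of slot_mid between 0.06 and 0.069 m and angle between the z axis of plate_one and the z axis of board, either way round below 0.2 rad)) and x of plate_three in the frame of slot_left between -0.012 and 0.012 m and y of plate_three in the frame of slot_left between -0.014 and 0.014 m and z of plate_three in the frame of slot_left between 0.06 and 0.069 m and angle between the z axis of plate_three and the z axis of board, either way round below 0.2 rad and linear speed of each of plate_one, plate_two below 0.02 m/s); the robot touches nothing.
It fails at once if the one-dot plate is dropped or knocked over (moves faster than 0.6 m/s out of the fingers) (contact force between the fingers and plate_one below 0.02 N and linear speed of plate_one above 0.6 m/s).
It fails at once if the two-dot plate is dropped or knocked over (moves faster than 0.6 m/s out of the fingers) (contact force between the fingers and plate_two below 0.02 N and linear speed of plate_two above 0.6 m/s).
It fails at once if the blank or the three-dot plate is moved by more than 30 mm (distance of any of plate_blank, plate_three from where it was at the start of the episode above 0.03 m).
It fails at once if the tin, the bottle or the marker is moved by more than 30 mm (distance of any of tin, bottle, marker from where it was at the start of the episode above 0.03 m).
It also fails if it takes over 72 s, if anything falls off the work surface, if the arm or the gripper's body presses on something with over 40 N, if the wrist force passes 120 N, or if a joint passes its speed limit or range.

## Working session

There is one attempt and no reset: what is moved stays moved. The work goes in short steps, Python scripts to look and compute and a tool call to move; the robot and the scene stay as the last step left them, time stands still between calls to the robot, and variables do not carry over. Pictures are saved under pics/ and viewed, at most 10 in all, crops included, and the job is handed in when it is done.

Besides the shell and the picture viewer there is one more tool, called after ">>>" by a JSON object that holds its "name" and its "arguments". drive_tool: Moves the arm, as the interface text tells. Its arguments: {"type":"object","properties":{"targets":{"type":"array","items":{"type":"object","properties":{"twist":{"type":"array","items":{"type":"number"}},"travel":{"type":"array","items":{"type":"number"}},"claw":{"type":"number"}}}}},"required":["targets"]}

```bash
mkdir -p pics; ls
cat > h.py <<'E'
import numpy as np,cv2
from station import arm,viewer
def cap(n,f=None):
    c=viewer.capture(n); c={k:np.array(v) for k,v in c.items()}
    if f: cv2.imwrite('pics/'+f,c['image'][:,:,::-1])
    return c
def ray(c,uv,z):
    d=c['R'].T@np.linalg.inv(c['mtx'])@np.array([uv[0],uv[1],1.]); o=-c['R'].T@c['t']
    return o+d*(z-o[2])/d[2]
def proj(c,X):
    p=c['mtx']@(c['R']@np.array(X)+c['t']); return p[:2]/p[2]
E
python3 - <<'E'
from h import *
o=arm.get_obs(); print(o)
for n in ['scene','top']:
    c=cap(n,n+'0.png'); np.savez('pics/'+n+'0.npz',**c); print(n,-c['R'].T@c['t'])
E
```

```text
pics
{'time_s': 0.0, 'joints': array([-1.37198478,  0.4683917 , -0.01160729,  1.60360799,  0.00599624,
        1.07139133, -0.05631481]), 'joint_vel': array([-0.00023097, -0.0006101 , -0.00117577,  0.00164361, -0.00250395,
       -0.00022853, -0.00075716]), 'effort': array([ 7.19461423e-04, -5.20572567e+01, -1.21017569e-02, -2.43739700e+01,
       -5.66719333e-02,  1.73047220e-02,  1.52344214e-04]), 'position': array([0.15556423, 0.63044404, 0.17413746]), 'ee_rot': array([[-9.70887428e-01,  2.39536027e-01, -3.06960669e-04],
       [ 2.39536195e-01,  9.70885881e-01, -1.73689017e-03],
       [-1.18023991e-04, -1.75985302e-03, -9.99998444e-01]]), 'contact_force': array([ 0.04073764, -0.34912409,  0.13830163]), 'wrist_torque': array([0.02612274, 0.03272839, 0.02631022]), 'grasp_force': 0.0, 'opening': 0.996830140257163}
scene [ 0.99268963 -0.32529806  1.05297927]
top [0.28063989 0.08154118 1.00800733]
```

View pics/scene0.png

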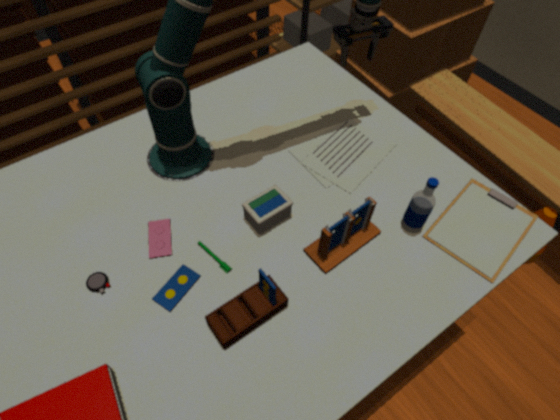

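View pics/top0.png

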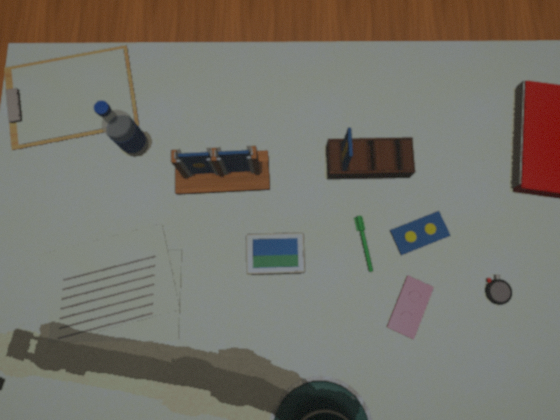

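The scene view has the board near (342,240), rack near (247,312), two-dot plate near (177,288). In the top view they are at (222,170), (370,158) and (420,232), with the marker at (363,243) and the tin at (275,253). Next I'll measure them and enlarge the board.

Run:
```python
from h import *
c=dict(np.load('pics/top0.npz')); s=dict(np.load('pics/scene0.npz'))
a=cv2.resize(c['image'][120:210,160:430],None,fx=2.9,fy=2.9,interpolation=3)
b=cv2.resize(s['image'][185:350,200:390],None,fx=1.9,fy=1.9,interpolation=3)
w=max(a.shape[1],b.shape[1]); pad=lambda i:np.pad(i,((0,0),(0,w-i.shape[1]),(0,0)))
im=np.vstack([pad(a),pad(b)]); im=np.clip(im*1.6,0,255).astype(np.uint8)
cv2.imwrite('pics/crop0.png',im[:,:,::-1]); print(im.shape)
h=cv2.cvtColor(c['image'],cv2.COLOR_RGB2HSV)
for p in [(180,188),(265,185),(335,172),(390,158),(372,160),(420,225),(411,237),(363,243),(185,130)]: print(p,h[p[1],p[0]])
m=cv2.inRange(h,(95,100,50),(125,255,255))|cv2.inRange(h,(20,120,80),(35,255,255))
n,l,st,ce=cv2.connectedComponentsWithStats(m)
for i in range(1,n):
    if st[i,4]>60:
        pts=np.argwhere(l==i)[:,::-1].astype(np.float32)
        P=np.array([ray(c,p,.008)[:2] for p in pts]).astype(np.float32)
        print(st[i],ce[i],cv2.minAreaRect(P))
y=cv2.inRange(h,(20,120,80),(35,255,255)); n,l,st,ce=cv2.connectedComponentsWithStats(y)
for i in range(1,n):
    if st[i,4]>8: print('yel',st[i],ray(c,ce[i],.008))
```

```text
(575, 783, 3)
(180, 188) [ 13 147 109]
(265, 185) [ 14 151 110]
(335, 172) [ 12 116  64]
(390, 158) [  9 133  69]
(372, 160) [13 68 34]
(420, 225) [107 141  98]
(411, 237) [ 29 182 130]
(363, 243) [ 65 127  92]
(185, 130) [ 60  11 135]
[ 94 101  15  14 154] [101.13636364 107.35714286] ((0.7636225819587708, 0.5347056984901428), (0.0367087759077549, 0.031906187534332275), 45.10193634033203)
[347 129   5  28  83] [349.54216867 142.3253012 ] ((0.6664438843727112, -0.0888075903058052), (0.07077945023775101, 0.008769617415964603), 3.102778673171997)
[219 151  30   4  86] [233.11627907 152.54651163] ((0.6416944861412048, 0.19935375452041626), (0.007611306384205818, 0.0717196837067604), 3.696186065673828)
[178 153  31   4  85] [192.96470588 154.58823529] ((0.6370704174041748, 0.2991528809070587), (0.07389340549707413, 0.007774338126182556), 89.67768859863281)
[ 391  212   58   42 1052] [419.55228137 232.63022814] ((0.4386506676673889, -0.24797962605953217), (0.06121017038822174, 0.12641945481300354), 20.989500045776367)
[425 224  11  10  83] [429.91566265 228.38554217] ((0.44814544916152954, -0.27326223254203796), (0.024109043180942535, 0.021821465343236923), 89.62844848632812)
[405 232  11  10  85] [410.32941176 236.31764706] ((0.42913857102394104, -0.22427712380886078), (0.023999543860554695, 0.021657660603523254), 89.62847900390625)
[253 239  44  17 691] [274.81041968 246.81331404] ((0.4067952036857605, 0.0984223335981369), (0.03764072433114052, 0.10266704112291336), 1.3549736738204956)
yel [425 224  11  10  83] [ 0.44840146 -0.27307706  0.008     ]
yel [405 232  11  10  85] [ 0.42955093 -0.22494848  0.008     ]
```

View pics/crop0.png

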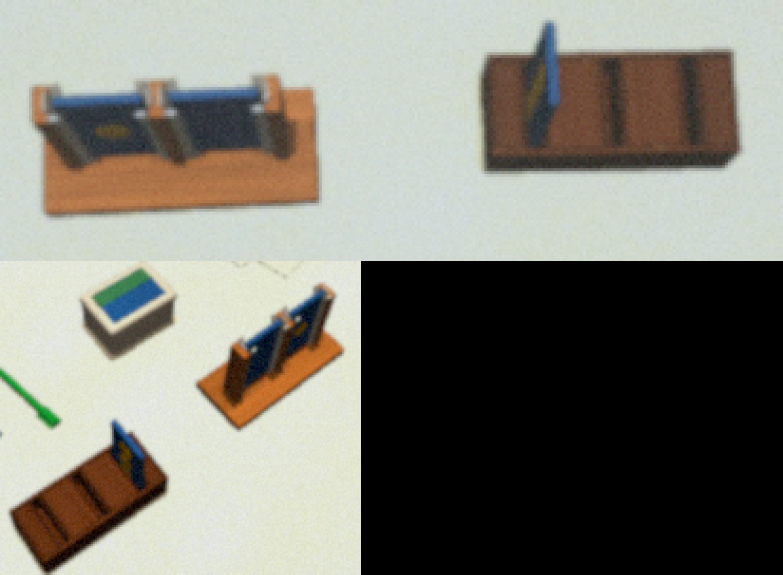

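The crop shows the one-dot plate in the bay at image left (world +y). The blank is in the right bay, the three-dot plate is in the rack's image-left slot, and the middle and right slots are free.

Run:
```python
from h import *
c=dict(np.load('pics/top0.npz')); s=dict(np.load('pics/scene0.npz'))
h=cv2.cvtColor(c['image'],cv2.COLOR_RGB2HSV)
for n,uv in [('blank',(233.1,152.5)),('one',(193,154.6))]: print(n,ray(c,uv,.145))
print('three',ray(c,(349.5,142.3),.142),ray(c,(351,130),.142),ray(c,(349,156),.142))
# board-blue masks extents
m=cv2.inRange(h,(95,100,50),(125,255,255))
for x0,x1 in [(176,211),(216,251)]:
    pts=np.argwhere(m[148:160,x0:x1]>0)[:,::-1]+[x0,148]
    P=np.array([ray(c,p,.145)[:2] for p in pts]).astype(np.float32); print(cv2.minAreaRect(P),P.mean(0))
# rack top face: brown reddish v>50
r=cv2.inRange(h,(0,80,52),(16,220,95)); r[:125]=0;r[190:]=0;r[:,:320]=0;r[:,425:]=0
r=cv2.morphologyEx(r,cv2.MORPH_CLOSE,np.ones((9,9)))
n,l,st,ce=cv2.connectedComponentsWithStats(r); i=1+st[1:,4].argmax(); print(st[i])
P=np.array([ray(c,p,.052)[:2] for p in np.argwhere(l==i)[:,::-1]]).astype(np.float32); print('racktop',cv2.minAreaRect(P))
# slots: column darkness
g=c['image'].sum(2).astype(float)
for r0,r1 in [(141,147),(147,153),(153,159),(159,165)]:
    row=g[r0:r1].mean(0); 
    for a,b in [(362,383),(390,409)]:
        w=np.clip(np.median(row[a:b])-10-row[a:b],0,None); x=(w*np.arange(a,b)).sum()/w.sum(); print('slot',r0,x,ray(c,(x,(r0+r1-1)/2),.05))
# rack corners by scene view
hs=cv2.cvtColor(s['image'],cv2.COLOR_RGB2HSV)
for uv in [(206,318),(270,275),(288,296)]: print('scene',ray(s,uv,.052))
# marker, pink
for nm,lo,hi,z in [('marker',(50,90,40),(80,255,255),.007),('pink',(150,40,80),(179,160,255),.004)]:
    q=cv2.inRange(h,lo,hi); q[:200]=0;q[350:]=0;q[:,:340]=0;q[:,470:]=0
    P=np.array([ray(c,p,z)[:2] for p in np.argwhere(q)[:,::-1]]).astype(np.float32); print(nm,cv2.minAreaRect(P))
```

```text
blank [0.59223506 0.1840311  0.145     ]
one [0.58801395 0.26934533 0.145     ]
three [ 0.61499552 -0.06584862  0.142     ] [ 0.64310892 -0.07013732  0.142     ] [ 0.58405522 -0.063638    0.142     ]
((0.5882397890090942, 0.26934024691581726), (0.06377009302377701, 0.0067092315293848515), 89.67781066894531) [0.58804166 0.2694161 ]
((0.5922303199768066, 0.18321353197097778), (0.0065685417503118515, 0.06189414858818054), 3.6961770057678223) [0.5921316  0.18398938]
[ 329  139   85   35 2621]
racktop ((0.6156461834907532, -0.12984083592891693), (0.19851212203502655, 0.08425619453191757), 89.68682098388672)
slot 141 370.3341288782816 [ 0.64722516 -0.13105928  0.05      ]
slot 141 397.1190727081138 [ 0.64687266 -0.19494115  0.05      ]
slot 147 370.985754985755 [ 0.63218322 -0.13191299  0.05      ]
slot 147 397.49467455621294 [ 0.63183109 -0.19495648  0.05      ]
slot 153 371.600580270793 [ 0.61722722 -0.1326746   0.05      ]
slot 153 397.9433198380567 [ 0.61687408 -0.19514499  0.05      ]
slot 159 371.9352890422778 [ 0.60235973 -0.13276969  0.05      ]
slot 159 398.45878524945766 [ 0.60200098 -0.19549048  0.05      ]
scene [ 0.58496911 -0.23131763  0.052     ]
scene [ 0.57972728 -0.02895508  0.052     ]
scene [ 0.65704615 -0.02569214  0.052     ]
marker ((0.4149782061576843, -0.11410539597272873), (0.13187481462955475, 0.017011649906635284), 11.477212905883789)
pink ((0.2662864029407501, -0.214594304561615), (0.06502056121826172, 0.12823021411895752), 64.93292999267578)
```

>>> {"name": "drive_tool", "arguments": {"targets": [{"twist": [0,0,0.125],"travel": [0,0,0],"claw": 6},{"twist": [0,0,0.125],"travel": [0,0,0],"claw": 6},{"twist": [0,0,0.125],"travel": [0,0,0],"claw": 6},{"twist": [0,0,0.125],"travel": [0,0,0],"claw": 6},{"twist": [0,0,0.125],"travel": [0,0,0],"claw": 6},{"twist": [0,0,0.125],"travel": [0,0,0],"claw": 6},{"twist": [0,0,0.125],"travel": [0,0,0],"claw": 6},{"twist": [0,0,0.125],"travel": [0,0,0],"claw": 6}]}}

```text
time_s: 0.77
position: [0.1556, 0.6307, 0.1745]
ee_rot: [[-0.317, 0.948, -0.0], [0.948, 0.317, -0.001], [-0.001, -0.0, -1.0]]
contact_force: [-0.9, 1.0, 0.5]
opening: 0.653
grasp_force: 0.0
```

>>> {"name": "drive_tool", "arguments": {"targets": [{"twist": [0,0,0.125],"travel": [0,0,0],"claw": 6},{"twist": [0,0,0.125],"travel": [0,0,0],"claw": 6},{"twist": [0,0,0.03],"travel": [0,0,0],"claw": 6},{"twist": [0,0,0],"travel": [-2.7,2.9,0],"claw": 6},{"twist": [0,0,0],"travel": [-2.7,2.9,0],"claw": 6},{"twist": [0,0,0],"travel": [-2.7,2.9,0],"claw": 6},{"twist": [0,0,0],"travel": [-2.7,2.9,0],"claw": 6},{"twist": [0,0,0],"travel": [-2.7,2.9,0],"claw": 6}]}}

```text
time_s: 1.43
position: [0.308, 0.5017, 0.1748]
ee_rot: [[-0.049, 0.999, -0.0], [0.999, 0.049, -0.001], [-0.001, -0.0, -1.0]]
contact_force: [0.6, 0.7, -0.5]
opening: 0.653
grasp_force: 0.0
```

>>> {"name": "drive_tool", "arguments": {"targets": [{"twist": [0,0,0],"travel": [-2.7,2.9,0],"claw": 6},{"twist": [0,0,0],"travel": [-2.7,2.9,0],"claw": 6},{"twist": [0,0,0],"travel": [-2.7,2.9,0],"claw": 6},{"twist": [0,0,0],"travel": [-2.7,2.9,0],"claw": 6},{"twist": [0,0,0],"travel": [-2.7,2.9,0],"claw": 6},{"twist": [0,0,0],"travel": [-2.7,2.9,0],"claw": 6},{"twist": [0,0,0],"travel": [0,0,0],"claw": 6}]}}

```text
time_s: 2.02
position: [0.4958, 0.3416, 0.1753]
ee_rot: [[-0.036, 0.999, 0.004], [0.999, 0.036, -0.004], [-0.004, 0.004, -1.0]]
contact_force: [0.2, -0.9, 1.3]
opening: 0.654
grasp_force: 0.0
```

>>> {"name": "drive_tool", "arguments": {"targets": [{"twist": [0,0,0],"travel": [-2.5,2.9,0],"claw": 6},{"twist": [0,0,0],"travel": [-2.5,2.9,0],"claw": 6},{"twist": [0,0,0],"travel": [-2.5,2.9,0],"claw": 6},{"twist": [0,0,0],"travel": [0,0,0],"claw": 6},{"twist": [0,0,0],"travel": [0,0,0],"claw": 6}]}}

```text
time_s: 2.43
position: [0.5808, 0.2765, 0.1745]
ee_rot: [[-0.044, 0.999, -0.0], [0.999, 0.044, -0.002], [-0.002, -0.0, -1.0]]
contact_force: [-0.0, 0.3, -1.0]
opening: 0.653
grasp_force: 0.0
```

```bash
cat >> h.py <<'E'
from scipy.spatial.transform import Rotation as Ro
def delta(p,R,o=None):
    """shift in tool axes (cm) and rotvec in tool axes from the measured pose to (p,R)"""
    o=o or arm.get_obs(); T=np.array(o['ee_rot'])
    print('t',round(o['time_s'],2),'pos',np.round(o['position'],4),'F',np.round(o['contact_force'],1))
    print('travel cm',np.round(T.T@(np.array(p)-o['position'])*100,2),'twist',np.round(Ro.from_matrix(T.T@R).as_rotvec(),3))
def down(a):
    """tool down with y axis at world angle a"""
    y=np.array([np.cos(a),np.sin(a),0]); z=np.array([0,0,-1.]); return np.c_[np.cross(y,z),y,z]
E
python3 - <<'E'
from h import *
delta([.588,.2694,.175],down(.048))
c=cap('wrist','w1.png'); np.savez('pics/w1.npz',**c)
print(-c['R'].T@c['t'],c['R'])
for X in [(.588,.2694,.145),(.592,.184,.145)]: print(proj(c,X))
E
```

```text
t 2.43 pos [0.5808 0.2765 0.1745] F [-0.   0.3 -1. ]
travel cm [-0.74  0.68 -0.05] twist [-0.     0.002 -0.004]
[0.57703763 0.35729767 0.38457841] [[ 0.99906072  0.04332007 -0.00101992]
 [ 0.04180556 -0.95740611  0.28570237]
 [ 0.01140017 -0.28547665 -0.95831786]]
[295.83643666 237.12186802]
[295.28159458 345.48907933]
```

View pics/w1.png

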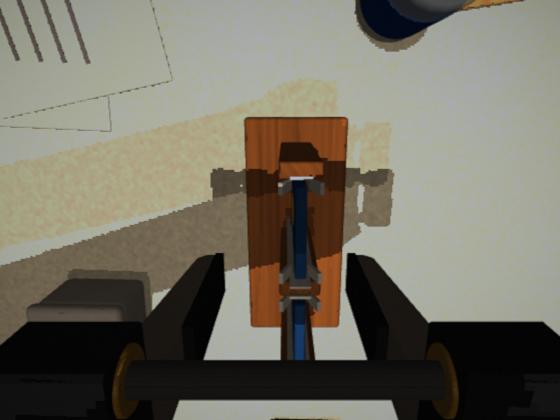

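The wrist view shows the one-dot plate's top edge as a blue strip at columns ~294–307, rows ~180–278, between the open fingers. I'll refine from it.

Run:
```python
from h import *
c=dict(np.load('pics/w1.npz')); h=cv2.cvtColor(c['image'],cv2.COLOR_RGB2HSV)
m=cv2.inRange(h,(95,120,60),(125,255,255)); m[:150]=0; m[300:]=0; m[:,:280]=0; m[:,320:]=0
pts=np.argwhere(m)[:,::-1]; print(pts.min(0),pts.max(0))
P=np.array([ray(c,p,.145)[:2] for p in pts]).astype(np.float32); print(cv2.minAreaRect(P))
for r in (185,200,215,230,245,260,272): x=np.flatnonzero(m[r]); print(r,x.min(),x.max(),h[r,x.min()],h[r,x.max()])
```

```text
Traceback (most recent call last):
ValueError: zero-size array to reduction operation minimum which has no identity
```

Run:
```python
from h import *
c=dict(np.load('pics/w1.npz')); h=cv2.cvtColor(c['image'],cv2.COLOR_RGB2HSV)
print(h[230,288:312].tolist())
m=cv2.inRange(h,(95,120,30),(130,255,255)); m[:150]=0; m[285:]=0; m[:,:280]=0; m[:,320:]=0
pts=np.argwhere(m)[:,::-1]; print(pts.min(0),pts.max(0))
P=np.array([ray(c,p,.145)[:2] for p in pts]).astype(np.float32); print(cv2.minAreaRect(P))
```

```text
[[15, 43, 47], [19, 43, 47], [20, 49, 47], [18, 31, 41], [108, 49, 26], [108, 213, 18], [104, 217, 20], [108, 208, 27], [107, 203, 34], [106, 210, 34], [108, 191, 36], [107, 203, 34], [106, 204, 35], [106, 210, 34], [107, 204, 35], [107, 198, 36], [107, 211, 35], [108, 209, 33], [132, 61, 21], [11, 167, 29], [11, 206, 31], [12, 214, 31], [11, 199, 41], [12, 207, 48]]
[295 188] [306 278]
((0.590910792350769, 0.27132198214530945), (0.007048360537737608, 0.06446685642004013), 2.7196218967437744)
```

>>> {"name": "drive_tool", "arguments": {"targets": [{"twist": [0,0,-0.004],"travel": [-0.64,0.94,0],"claw": 6},{"travel": [0,0,0],"twist": [0,0,0],"claw": 6},{"travel": [0,0,2],"twist": [0,0,0],"claw": 6},{"travel": [0,0,2],"twist": [0,0,0],"claw": 6},{"travel": [0,0,1.9],"twist": [0,0,0],"claw": 6},{"travel": [0,0,0],"twist": [0,0,0],"claw": 6},{"travel": [0,0,0],"twist": [0,0,0],"claw": 0.4},{"travel": [0,0,0],"twist": [0,0,0],"claw": 0.4}]}}

```text
time_s: 3.15
position: [0.5896, 0.2742, 0.1172]
ee_rot: [[-0.054, 0.999, 0.001], [0.999, 0.054, 0.001], [0.001, 0.001, -1.0]]
contact_force: [1.1, -0.0, 0.5]
opening: 0.53
grasp_force: 0.0
```

>>> {"name": "drive_tool", "arguments": {"targets": [{"travel": [0,0,0],"twist": [0,0,0],"claw": 0.4},{"travel": [0,0,0],"twist": [0,0,0],"claw": 0.4},{"travel": [0,0,0],"twist": [0,0,0],"claw": 0.4},{"travel": [0,0,0],"twist": [0,0,0],"claw": 0.4},{"travel": [0,0,0],"twist": [0,0,0],"claw": 0.4}]}}

```text
time_s: 3.57
position: [0.5893, 0.2736, 0.1165]
ee_rot: [[-0.053, 0.999, 0.001], [0.999, 0.053, 0.0], [0.0, 0.001, -1.0]]
contact_force: [-0.7, 0.6, 0.0]
opening: 0.168
grasp_force: 0.0
```

>>> {"name": "drive_tool", "arguments": {"targets": [{"travel": [0,0,0],"twist": [0,0,0],"claw": 0.4},{"travel": [0,0,0],"twist": [0,0,0],"claw": 0.4},{"travel": [0,0,0],"twist": [0,0,0],"claw": 0.4},{"travel": [0,0,0],"twist": [0,0,0],"claw": 0.4}]}}

```text
time_s: 3.9
position: [0.5891, 0.2734, 0.1161]
ee_rot: [[-0.053, 0.999, 0.0], [0.999, 0.053, -0.0], [-0.0, 0.0, -1.0]]
contact_force: [-0.7, -0.4, -0.1]
opening: 0.046
grasp_force: 0.0
```

Run:
```python
from h import *
a=cap('wrist')['image']; b=cap('top')['image'][100:220,140:300]; b=cv2.resize(b,(400,300),interpolation=3)
a=cv2.resize(a,(400,300)); cv2.imwrite('pics/g1.png',np.clip(np.hstack([a,b])*1.5,0,255).astype(np.uint8)[:,:,::-1])
```

```text
(no output)
```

View pics/g1.png

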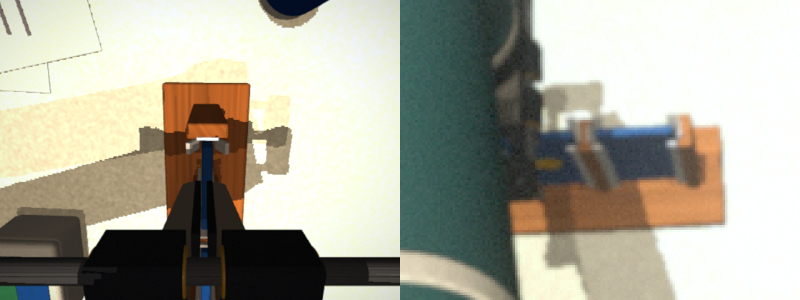

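The wrist view shows the fingers astride the plate's top edge. The opening has only reached the 0.4 cm I commanded, so I'll command fully shut.

>>> {"name": "drive_tool", "arguments": {"targets": [{"travel": [0,0,0],"twist": [0,0,0],"claw": 0},{"travel": [0,0,0],"twist": [0,0,0],"claw": 0},{"travel": [0,0,0],"twist": [0,0,0],"claw": 0},{"travel": [0,0,0],"twist": [0,0,0],"claw": 0}]}}

```text
time_s: 4.33
position: [0.5891, 0.2735, 0.1161]
ee_rot: [[-0.053, 0.999, 0.0], [0.999, 0.053, 0.0], [0.0, 0.0, -1.0]]
contact_force: [-0.5, 0.4, -0.4]
opening: 0.01
grasp_force: 0.0
```

Run:
```python
from h import *
o=arm.get_obs(); print(o['opening'],o['grasp_force'])
a=cap('wrist'); np.savez('pics/g2.npz',**a)
for X in [o['position'],o['position']+[0,0,.019],(.591,.271,.145),(.591,.304,.145)]: print(proj(a,X))
b=a['image'][140:380,180:400]
cv2.imwrite('pics/g2.png',np.clip(cv2.resize(b,None,fx=2.5,fy=2.5,interpolation=3)*1.8,0,255).astype(np.uint8)[:,:,::-1])
```

```text
0.009761659039112181 0.0
[285.75427119 242.55455296]
[285.79783714 255.00256081]
[289.23135282 266.94195253]
[292.91660568 206.36572808]
```

View pics/g2.png

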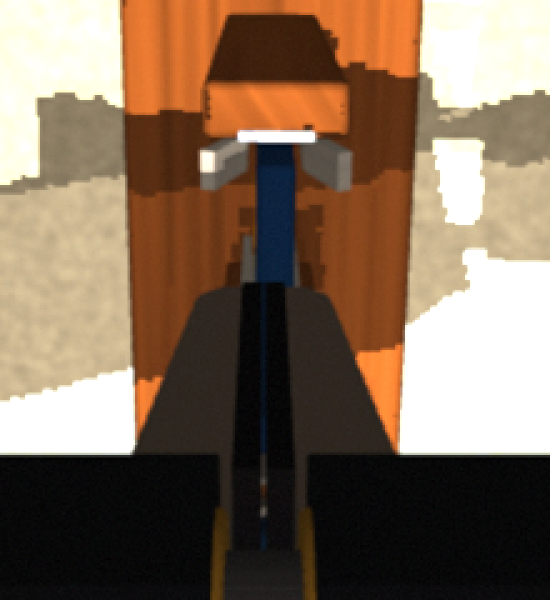

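The crop shows the shut fingers ending at about (285,253), in front of the plate strip at columns 283–298. It looks as if they closed above its edge, so I'll check the geometry numerically.

Run:
```python
from h import *
for f in ['w1','g2']:
    c=dict(np.load(f'pics/{f}.npz')); h=cv2.cvtColor(c['image'],cv2.COLOR_RGB2HSV).astype(int)
    C=-c['R'].T@c['t']; print(f,'cam',C)
    for row in ([140,160] if f=='w1' else [150,165]):
        m=(h[row,:,0]<18)&(h[row,:,1]>150)&(h[row,:,2]>30); x=np.flatnonzero(m); x=x[(x>200)&(x<380)]
        A,B=ray(c,(x.min(),row),.015),ray(c,(x.max()+1,row),.015); print('base',row,x.min(),x.max(),np.linalg.norm(A-B),A,B)
    m=(h[...,0]>95)&(h[...,0]<130)&(h[...,1]>120)&(h[...,2]>25)
    for row in ([195,215,240,265] if f=='w1' else [200,215,230,245]):
        x=np.flatnonzero(m[row,270:320])+270; A,B=ray(c,(x.min(),row),.145),ray(c,(x.max()+1,row),.145); print('strip',row,x.min(),x.max(),np.round((A+B)/2,4),np.linalg.norm(A-B))
    y=np.flatnonzero(m[150:300,301 if f=='w1' else 290])+150; print('rows',y.min(),y.max(),ray(c,(290,y.min()),.145))
# two-view height of far strip end: both images
def dirn(c,uv): d=c['R'].T@np.linalg.inv(c['mtx'])@np.array([*uv,1.]); return d/np.linalg.norm(d),-c['R'].T@c['t']
a=dict(np.load('pics/w1.npz'));b=dict(np.load('pics/g2.npz'))
d1,o1=dirn(a,(301,181)); d2,o2=dirn(b,(290.5,197))
s=np.linalg.lstsq(np.c_[d1,-d2],o2-o1,rcond=None)[0]; print(o1+d1*s[0],o2+d2*s[1])
t=cap('top'); hs=cv2.cvtColor(t['image'],cv2.COLOR_RGB2HSV); q=cv2.inRange(hs,(95,100,50),(125,255,255))[145:165,180:255]; print('top blue cols',np.flatnonzero(q.any(0))+180)
s=cap('scene'); np.savez('pics/s2.npz',**s); cv2.imwrite('pics/s2.png',np.clip(cv2.resize(s['image'][150:290,270:430],None,fx=4,fy=4,interpolation=3)*1.6,0,255).astype(np.uint8)[:,:,::-1])
print(proj(s,arm.get_obs()['position'])-[270,150],proj(s,[.591,.271,.145])-[270,150])
```

```text
w1 cam [0.57703763 0.35729767 0.38457841]
base 140 245 346 0.09875672778643377 [0.53960752 0.31945555 0.015     ] [0.63827111 0.32374355 0.015     ]
base 160 246 345 0.09829168662650885 [0.54084283 0.30009894 0.015     ] [0.63904159 0.30437201 0.015     ]
strip 195 295 305 [0.5895 0.2988 0.145 ] 0.00720022175864893
strip 215 295 305 [0.5903 0.2852 0.145 ] 0.007314411993522429
strip 240 295 305 [0.5913 0.2675 0.145 ] 0.007462346200687624
strip 265 295 305 [0.5923 0.249  0.145 ] 0.007616387925490477
rows 187 278 [0.58241744 0.30386987 0.145     ]
g2 cam [0.58453394 0.35387527 0.32627777]
base 150 229 347 0.09775772115360101 [0.54038312 0.31342192 0.015     ] [0.63800531 0.31856789 0.015     ]
base 165 229 346 0.0980393338966508 [0.54051161 0.30102772 0.015     ] [0.63841484 0.30619189 0.015     ]Traceback (most recent call last):
  File "<stdin>", line 10, in <module>
    return umr_minimum(a, axis, None, out, keepdims, initial, where)
ValueError: zero-size array to reduction operation minimum which has no identity
```

Run:
```python
from h import *
c=dict(np.load('pics/g2.npz')); h=cv2.cvtColor(c['image'],cv2.COLOR_RGB2HSV).astype(int)
print(h[220,278:304].tolist())
m=(h[...,0]>95)&(h[...,0]<130)&(h[...,1]>100)&(h[...,2]>12)
for row in [200,215,230,245]:
    x=np.flatnonzero(m[row,270:320])+270
    if len(x): A,B=ray(c,(x.min(),row),.145),ray(c,(x.max()+1,row),.145); print('strip',row,x.min(),x.max(),np.round((A+B)/2,4),np.linalg.norm(A-B))
t=cap('top'); hs=cv2.cvtColor(t['image'],cv2.COLOR_RGB2HSV); q=cv2.inRange(hs,(95,100,50),(125,255,255))[145:165,180:255]; print('top blue cols',np.flatnonzero(q.any(0))+180)
s=cap('scene'); np.savez('pics/s2.npz',**s); cv2.imwrite('pics/s2.png',np.clip(cv2.resize(s['image'][150:290,270:430],None,fx=4,fy=4,interpolation=3)*1.6,0,255).astype(np.uint8)[:,:,::-1])
print(4*(proj(s,arm.get_obs()['position'])-[270,150]),4*(proj(s,[.591,.271,.145])-[270,150]))
```

```text
[[12, 203, 68], [11, 198, 71], [12, 205, 71], [13, 207, 69], [8, 136, 43], [108, 170, 30], [107, 216, 33], [107, 204, 35], [107, 197, 35], [107, 218, 34], [106, 210, 34], [106, 203, 34], [107, 203, 34], [108, 197, 35], [107, 198, 36], [108, 211, 35], [108, 197, 35], [107, 204, 35], [108, 199, 32], [117, 92, 25], [9, 172, 52], [12, 205, 71], [12, 205, 72], [12, 198, 72], [12, 201, 71], [12, 202, 72]]
strip 200 283 296 [0.5894 0.3072 0.145 ] 0.006958631047339755
strip 215 283 297 [0.5901 0.2994 0.145 ] 0.007543827108708636
strip 230 283 296 [0.5902 0.2915 0.145 ] 0.007125183089915477
strip 245 283 296 [0.5907 0.2833 0.145 ] 0.007211485107417587
top blue cols [197 198 199 200 201 202 203 204 205 206 207 219 220 221 222 223 224 225
 226 227 228 229 230 231 232 233 234 235 236 237 238 239 240 241 242 243
 244 245 246 247 248]
[357.72504176 245.77797452] [364.54071556 224.81676733]
```

View pics/s2.png

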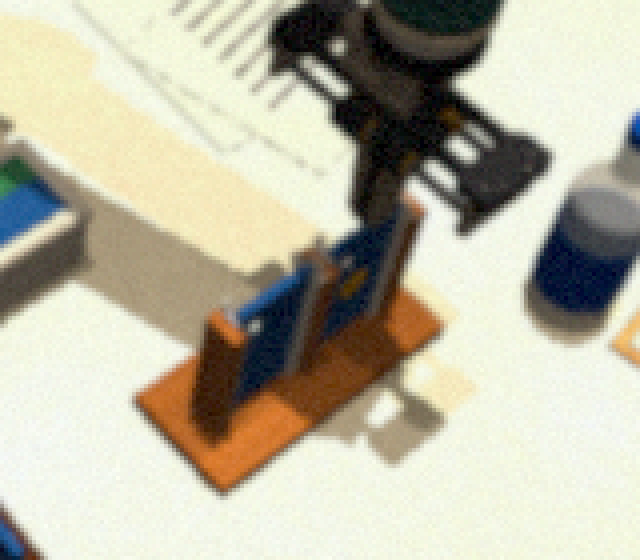

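The scene crop shows the finger ends at about (370,222), level with the plate's top edge, although the reported TCP is 29 mm lower. I'll locate the finger ends from the known 60 mm opening in w1.

Run:
```python
from h import *
c=dict(np.load('pics/w1.npz')); K=c['mtx']; print(K[0,0],K[:2,2])
g=c['image'].astype(int).sum(2)
for r in range(250,320,8):
    x=np.flatnonzero(g[r]<75); x=x[(x>150)&(x<420)]; l=x[x<285];q=x[x>310]; print(r,l.max() if len(l) else 0,q.min() if len(q) else 0)
T=np.array(arm.get_obs()['ee_rot']); R1=down(.044); P=np.array([.5808,.2765,.1745])
print('cam in tool',R1.T@(-c['R'].T@c['t']-P))
# tool-frame plane x=+0.01 etc: candidate tip pts with y=±.03
for z in (0,-.02,-.03,-.04,-.05):
  for x in (.01,0,-.01): print(z,x,proj(c,P+R1@[x,.03,z]).round(0),proj(c,P+R1@[x,-.03,z]).round(0))
```

```text
376.45986610030684 [284.92028479 213.24104601]
250 284 311
258 284 311
266 284 315
274 223 347
282 223 347
290 224 346
298 221 349
306 218 351
314 284 354
cam in tool [ 8.08849590e-02 -2.04775174e-04 -2.10078412e-01]
0 0.01 [337. 227.] [235. 227.]
0 0 [336. 243.] [235. 243.]
0 -0.01 [335. 258.] [236. 258.]
-0.02 0.01 [342. 239.] [230. 239.]
-0.02 0 [341. 256.] [231. 256.]
-0.02 -0.01 [340. 273.] [231. 273.]
-0.03 0.01 [344. 245.] [227. 245.]
-0.03 0 [343. 263.] [228. 263.]
-0.03 -0.01 [343. 281.] [229. 281.]
-0.04 0.01 [347. 253.] [224. 253.]
-0.04 0 [346. 272.] [225. 272.]
-0.04 -0.01 [346. 290.] [226. 290.]
-0.05 0.01 [351. 261.] [221. 261.]
-0.05 0 [350. 281.] [222. 281.]
-0.05 -0.01 [349. 300.] [223. 300.]
```

The fingers actually end about 40 mm short of the reported TCP: the tip edges at row 253, columns 224 and 347 fit tool z = −0.04. From here I'll treat the real tip as TCP − 40 mm along the tool axis.

>>> {"name": "drive_tool", "arguments": {"targets": [{"travel": [0,0,0],"twist": [0,0,0],"claw": 5},{"travel": [-0.15,0.15,0],"twist": [0,0,0],"claw": 5},{"travel": [-0.15,0,0],"twist": [0,0,0],"claw": 5},{"travel": [0,0,0],"twist": [0,0,0],"claw": 5},{"travel": [0,0,0],"twist": [0,0,0],"claw": 5},{"travel": [0,0,1.4],"twist": [0,0,0],"claw": 5},{"travel": [0,0,1.4],"twist": [0,0,0],"claw": 5},{"travel": [0,0,1.3],"twist": [0,0,0],"claw": 5}]}}

```text
time_s: 5.15
position: [0.59, 0.2704, 0.0731]
ee_rot: [[-0.053, 0.999, -0.001], [0.999, 0.053, -0.0], [-0.0, -0.001, -1.0]]
contact_force: [-0.4, -0.6, -0.3]
opening: 0.539
grasp_force: 0.0
```

>>> {"name": "drive_tool", "arguments": {"targets": [{"travel": [0,0,0],"twist": [0,0,0],"claw": 0},{"travel": [0,0,0],"twist": [0,0,0],"claw": 0},{"travel": [0,0,0],"twist": [0,0,0],"claw": 0},{"travel": [0,0,0],"twist": [0,0,0],"claw": 0},{"travel": [0,0,0],"twist": [0,0,0],"claw": 0},{"travel": [0,0,0],"twist": [0,0,0],"claw": 0},{"travel": [0,0,0],"twist": [0,0,0],"claw": 0}]}}

```text
time_s: 5.73
position: [0.5911, 0.2707, 0.0757]
ee_rot: [[-0.053, 0.999, 0.001], [0.999, 0.053, 0.001], [0.001, 0.001, -1.0]]
contact_force: [-0.2, -0.8, 1.6]
opening: 0.087
grasp_force: 30.0
```

>>> {"name": "drive_tool", "arguments": {"targets": [{"travel": [0,0,-1.5],"twist": [0,0,0],"claw": 0},{"travel": [0,0,-3],"twist": [0,0,0],"claw": 0},{"travel": [0,0,-3],"twist": [0,0,0],"claw": 0},{"travel": [0,0,-3],"twist": [0,0,0],"claw": 0},{"travel": [0,0,-3],"twist": [0,0,0],"claw": 0},{"travel": [0,0,-2],"twist": [0,0,0],"claw": 0},{"travel": [0,0,0],"twist": [0,0,0],"claw": 0}]}}

```text
time_s: 6.32
position: [0.5935, 0.2715, 0.2356]
ee_rot: [[-0.053, 0.999, 0.008], [0.999, 0.053, 0.005], [0.004, 0.008, -1.0]]
contact_force: [0.1, -0.6, -0.4]
opening: 0.086
grasp_force: 30.0
```

>>> {"name": "drive_tool", "arguments": {"targets": [{"travel": [-2,0,0],"twist": [0,0,0],"claw": 0},{"travel": [-4,0,0],"twist": [0,0,0],"claw": 0},{"travel": [-4,0,0],"twist": [0,0,0],"claw": 0},{"travel": [-4,0,0],"twist": [0,0,0],"claw": 0},{"travel": [-4,0,0],"twist": [0,0,0],"claw": 0},{"travel": [-4,0,0],"twist": [0,0,0],"claw": 0},{"travel": [-4,0,0],"twist": [0,0,0],"claw": 0},{"travel": [-4,0,0],"twist": [0,0,0],"claw": 0}]}}

```text
time_s: 6.98
position: [0.6058, -0.0308, 0.2292]
ee_rot: [[-0.053, 0.999, -0.001], [0.999, 0.053, 0.0], [0.0, -0.001, -1.0]]
contact_force: [1.0, 0.5, 0.1]
opening: 0.086
grasp_force: 30.0
```

>>> {"name": "drive_tool", "arguments": {"targets": [{"travel": [-4,0,0],"twist": [0,0,0],"claw": 0},{"travel": [-3.5,0,0],"twist": [0,0,0],"claw": 0},{"travel": [0,0,0],"twist": [0,0,0],"claw": 0},{"travel": [0,0,0],"twist": [0,0,0.12],"claw": 0},{"travel": [0,0,0],"twist": [0,0,0.12],"claw": 0},{"travel": [0,0,0],"twist": [0,0,0.12],"claw": 0},{"travel": [0,0,0],"twist": [0,0,0.12],"claw": 0},{"travel": [0,0,0],"twist": [0,0,0.12],"claw": 0}]}}

```text
time_s: 7.65
position: [0.61, -0.1035, 0.229]
ee_rot: [[0.525, 0.851, -0.001], [0.851, -0.525, 0.0], [-0.001, -0.001, -1.0]]
contact_force: [0.4, 0.5, 0.0]
opening: 0.087
grasp_force: 30.0
```

>>> {"name": "drive_tool", "arguments": {"targets": [{"travel": [0,0,0],"twist": [0,0,0.12],"claw": 0},{"travel": [0,0,0],"twist": [0,0,0.12],"claw": 0},{"travel": [0,0,0],"twist": [0,0,0.12],"claw": 0},{"travel": [0,0,0],"twist": [0,0,0.12],"claw": 0},{"travel": [0,0,0],"twist": [0,0,0.12],"claw": 0},{"travel": [0,0,0],"twist": [0,0,0.12],"claw": 0},{"travel": [0,0,0],"twist": [0,0,0.12],"claw": 0},{"travel": [0,0,0],"twist": [0,0,0.12],"claw": 0}]}}

```text
time_s: 8.32
position: [0.61, -0.1034, 0.2291]
ee_rot: [[0.998, 0.058, -0.001], [0.058, -0.998, 0.0], [-0.001, -0.0, -1.0]]
contact_force: [0.7, 0.7, -0.5]
opening: 0.085
grasp_force: 30.0
```

Run:
```python
from h import *
print(arm.get_obs()['joints'].round(2))
delta([.6155,-.1305,.22],down(.026-np.pi/2))
```

```text
[-0.53  0.47  0.9   1.67 -0.39  1.2  -1.05]
t 8.32 pos [ 0.61   -0.1034  0.2291] F [ 0.7  0.7 -0.5]
travel cm [0.39 2.73 0.9 ] twist [-0.     0.001  0.032]
```

>>> {"name": "drive_tool", "arguments": {"targets": [{"travel": [0.2,1.3,0],"twist": [0,0,0.032],"claw": 0},{"travel": [0.2,1.4,0],"twist": [0,0,0],"claw": 0},{"travel": [0,0,3],"twist": [0,0,0],"claw": 0},{"travel": [0,0,3],"twist": [0,0,0],"claw": 0},{"travel": [0,0,3],"twist": [0,0,0],"claw": 0},{"travel": [0,0,0],"twist": [0,0,0],"claw": 0},{"travel": [0,0,0],"twist": [0,0,0],"claw": 0}]}}

```text
time_s: 8.9
position: [0.6147, -0.1313, 0.1388]
ee_rot: [[0.999, 0.032, -0.003], [0.032, -0.999, -0.0], [-0.004, 0.0, -1.0]]
contact_force: [-0.2, -0.8, -0.8]
opening: 0.085
grasp_force: 30.0
```

Run:
```python
from h import *
delta([.6155,-.1305,.12],down(.026-np.pi/2))
c=cap('wrist'); np.savez('pics/w3.npz',**c)
a=np.clip(c['image']*1.7,0,255).astype(np.uint8)[:,:,::-1].copy()
Rz=np.array([[1,-.026],[.026,1]])
for sy in (-.064,0,.064):
  for x in (-.038,.038):
    for dy in (-.006,.006):
      q=np.r_[np.array([.6157,-.1292])+Rz@[x,sy+dy],.052]; u=proj(c,q); cv2.circle(a,tuple(int(v) for v in u.round()),1,(0,255,0),-1)
cv2.imwrite('pics/w3.png',cv2.resize(a,None,fx=1.4,fy=1.4))
```

```text
t 8.9 pos [ 0.6147 -0.1313  0.1388] F [-0.2 -0.8 -0.8]
travel cm [ 0.09 -0.08  1.88] twist [0.    0.004 0.006]
```

View pics/w3.png

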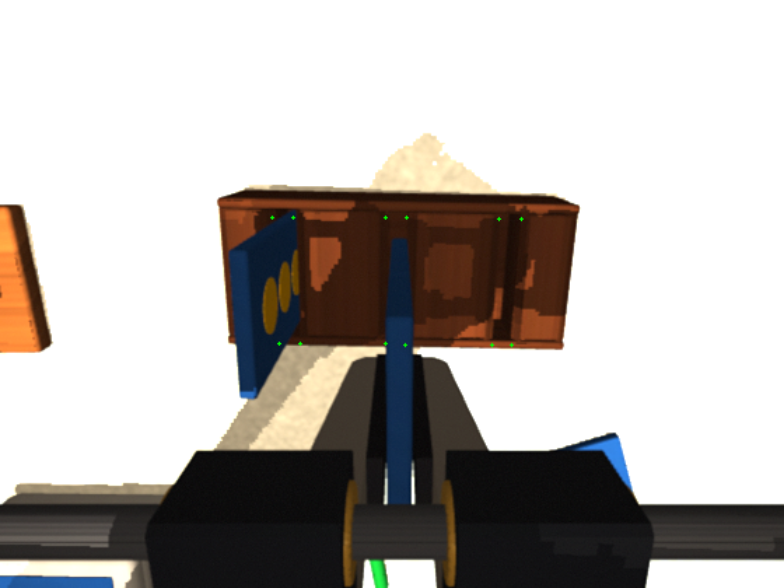

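The picture shows the plate hanging with its bottom edge at (400,240). My projected slot corners (green) fall on the slots to about 1 px, so the plate needs about 2 mm towards +y.

>>> {"name": "drive_tool", "arguments": {"targets": [{"travel": [0.18,-0.18,0],"twist": [0,0.004,0.006],"claw": 0},{"travel": [0,0,0],"twist": [0,0,0],"claw": 0},{"travel": [0,0,1],"twist": [0,0,0],"claw": 0},{"travel": [0,0,1],"twist": [0,0,0],"claw": 0},{"travel": [0,0,0.8],"twist": [0,0,0],"claw": 0},{"travel": [0,0,0.8],"twist": [0,0,0],"claw": 0},{"travel": [0,0,0],"twist": [0,0,0],"claw": 0},{"travel": [0,0,0],"twist": [0,0,0],"claw": 0}]}}

```text
time_s: 9.62
position: [0.6172, -0.1289, 0.1033]
ee_rot: [[1.0, 0.026, 0.003], [0.026, -1.0, 0.0], [0.003, 0.0, -1.0]]
contact_force: [0.6, 0.4, -0.5]
opening: 0.085
grasp_force: 30.0
```

Run:
```python
from h import *
delta([.6165,-.1294,.0727],down(.026-np.pi/2))
```

```text
t 9.62 pos [ 0.6172 -0.1289  0.1033] F [ 0.6  0.4 -0.5]
travel cm [-0.08  0.05  3.06] twist [ 0.    -0.003 -0.   ]
```

>>> {"name": "drive_tool", "arguments": {"targets": [{"travel": [0,0,0.8],"twist": [0,0,0],"claw": 0},{"travel": [0,0,0.8],"twist": [0,0,0],"claw": 0},{"travel": [0,0,0.6],"twist": [0,0,0],"claw": 0},{"travel": [0,0,0.4],"twist": [0,0,0],"claw": 0},{"travel": [0,0,0.2],"twist": [0,0,0],"claw": 0},{"travel": [0,0,0],"twist": [0,0,0],"claw": 0}]}}

```text
time_s: 10.12
position: [0.6175, -0.1288, 0.0754]
ee_rot: [[1.0, 0.026, 0.003], [0.026, -1.0, 0.0], [0.003, -0.0, -1.0]]
contact_force: [-0.3, 0.4, -1.4]
opening: 0.089
grasp_force: 30.0
```

>>> {"name": "drive_tool", "arguments": {"targets": [{"travel": [0,0,0.1],"twist": [0,0,0],"claw": 0},{"travel": [0,0,0.1],"twist": [0,0,0],"claw": 0},{"travel": [0,0,0],"twist": [0,0,0],"claw": 0}]}}

```text
time_s: 10.37
position: [0.618, -0.1288, 0.0742]
ee_rot: [[1.0, 0.026, 0.004], [0.026, -1.0, 0.0], [0.004, -0.0, -1.0]]
contact_force: [0.2, 0.3, -0.9]
opening: 0.084
grasp_force: 30.0
```

>>> {"name": "drive_tool", "arguments": {"targets": [{"travel": [0,0,0.15],"twist": [0,0,0],"claw": 0},{"travel": [0,0,0.1],"twist": [0,0,0],"claw": 0},{"travel": [0,0,0],"twist": [0,0,0],"claw": 0}]}}

```text
time_s: 10.62
position: [0.6184, -0.129, 0.0726]
ee_rot: [[1.0, 0.026, 0.005], [0.026, -1.0, 0.0], [0.005, -0.0, -1.0]]
contact_force: [-0.7, 0.9, 5.5]
opening: 0.085
grasp_force: 30.0
```

>>> {"name": "drive_tool", "arguments": {"targets": [{"travel": [0,0,-0.05],"twist": [0,0,0],"claw": 1.5},{"travel": [0,0,0],"twist": [0,0,0],"claw": 3},{"travel": [0,0,0],"twist": [0,0,0],"claw": 3},{"travel": [0,0,0],"twist": [0,0,0],"claw": 3},{"travel": [0,0,-2],"twist": [0,0,0],"claw": 3},{"travel": [0,0,-3],"twist": [0,0,0],"claw": 3},{"travel": [0,0,-3],"twist": [0,0,0],"claw": 3},{"travel": [0,0,-2],"twist": [0,0,0],"claw": 3}]}}

```text
time_s: 11.28
position: [0.6182, -0.1295, 0.1745]
ee_rot: [[1.0, 0.025, 0.006], [0.025, -1.0, -0.001], [0.006, 0.001, -1.0]]
contact_force: [0.5, -0.3, 0.3]
opening: 0.325
grasp_force: 0.0
```

>>> {"name": "drive_tool", "arguments": {"targets": [{"travel": [0,0,0],"twist": [0,0,-0.125],"claw": 3},{"travel": [0,0,0],"twist": [0,0,-0.125],"claw": 3},{"travel": [0,0,0],"twist": [0,0,-0.125],"claw": 3},{"travel": [0,0,0],"twist": [0,0,-0.125],"claw": 3},{"travel": [0,0,0],"twist": [0,0,-0.125],"claw": 3},{"travel": [0,0,0],"twist": [0,0,-0.125],"claw": 3},{"travel": [0,0,0],"twist": [0,0,-0.125],"claw": 3},{"travel": [0,0,0],"twist": [0,0,-0.125],"claw": 3}]}}

```text
time_s: 11.95
position: [0.6173, -0.1289, 0.172]
ee_rot: [[0.513, 0.858, 0.004], [0.858, -0.513, 0.0], [0.002, 0.003, -1.0]]
contact_force: [0.6, 0.2, -0.5]
opening: 0.324
grasp_force: 0.0
```

>>> {"name": "drive_tool", "arguments": {"targets": [{"travel": [0,0,0],"twist": [0,0,-0.125],"claw": 3},{"travel": [0,0,0],"twist": [0,0,-0.125],"claw": 3},{"travel": [0,0,0],"twist": [0,0,-0.125],"claw": 3},{"travel": [0,0,0],"twist": [0,0,-0.125],"claw": 3},{"travel": [0,0,0],"twist": [0,0,-0.125],"claw": 3},{"travel": [0,0,0],"twist": [0,0,-0.125],"claw": 3},{"travel": [0,0,0],"twist": [0,0,-0.125],"claw": 3},{"travel": [0,0,0],"twist": [0,0,-0.045],"claw": 3}]}}

```text
time_s: 12.62
position: [0.6173, -0.129, 0.1719]
ee_rot: [[-0.371, 0.929, 0.004], [0.929, 0.371, 0.0], [-0.001, 0.004, -1.0]]
contact_force: [0.7, 0.7, -0.1]
opening: 0.328
grasp_force: 0.0
```

```bash
cat >> h.py <<'E'
L=np.array([.3656,-.9308,0]); W=np.array([.9308,.3656,0])
def tilt(phi,L=L,W=W):
    t=np.array([0,0,-1.])*np.cos(phi)+L*np.sin(phi); return np.c_[np.cross(W,t),W,t]
def rep(tip,R): return np.array(tip)+.04*R[:,2]
E
python3 - <<'E'
from h import *
c=cap('top'); h=cv2.cvtColor(c['image'],cv2.COLOR_RGB2HSV); m=cv2.inRange(h,(95,100,50),(125,255,255))
n,l,st,ce=cv2.connectedComponentsWithStats(m)
for i in range(1,n):
    if st[i,4]>50: print(st[i],ray(c,ce[i],.142).round(3))
R=tilt(0); G=np.array([.4387,-.248,0])-.042*L; print(G,arm.get_obs()['joints'].round(2))
delta(rep(G+[0,0,.15],R),R)
E
```

```text
[ 94 101  15  14 150] [0.698 0.474 0.142]
[348 129   4  28  82] [ 0.615 -0.066  0.142]
[219 151  30   4  79] [0.593 0.185 0.142]
[254 239  43  17 676] [0.39  0.095 0.142]
[ 0.4233448 -0.2089064  0.       ] [-0.16  0.45  0.42  1.68 -0.21  1.05  0.71]
t 12.67 pos [ 0.6173 -0.1291  0.172 ] F [ 0.4 -0.4 -0.6]
travel cm [ -0.23 -21.     6.12] twist [0.004 0.001 0.005]
```

>>> {"name": "drive_tool", "arguments": {"targets": [{"travel": [0,-3,0],"twist": [0,0,0],"claw": 8.5},{"travel": [0,-4,0],"twist": [0,0,0],"claw": 8.5},{"travel": [0,-4,0],"twist": [0,0,0],"claw": 8.5},{"travel": [0,-4,0],"twist": [0,0,0],"claw": 8.5},{"travel": [0,-4,0],"twist": [0,0,0],"claw": 8.5},{"travel": [0,-2,0],"twist": [0,0,0],"claw": 8.5},{"travel": [0,0,0],"twist": [0,-0.12,0],"claw": 8.5},{"travel": [0,0,0],"twist": [0,-0.12,0],"claw": 8.5}]}}

```text
time_s: 13.33
position: [0.4205, -0.2088, 0.1717]
ee_rot: [[-0.348, 0.934, 0.083], [0.911, 0.358, -0.206], [-0.222, 0.004, -0.975]]
contact_force: [-0.9, -0.2, -0.5]
opening: 0.882
grasp_force: 0.0
```

>>> {"name": "drive_tool", "arguments": {"targets": [{"travel": [0,0,0],"twist": [0,-0.12,0],"claw": 8.5},{"travel": [0,0,0],"twist": [0,-0.12,0],"claw": 8.5},{"travel": [0,0,0],"twist": [0,-0.12,0],"claw": 8.5},{"travel": [0,0,0],"twist": [0,-0.1,0],"claw": 8.5},{"travel": [0,0,0],"twist": [0,0,0],"claw": 8.5},{"travel": [0,0,0],"twist": [0,0,0],"claw": 8.5}]}}

```text
time_s: 13.83
position: [0.4162, -0.2072, 0.1683]
ee_rot: [[-0.315, 0.933, 0.171], [0.795, 0.358, -0.489], [-0.518, -0.018, -0.855]]
contact_force: [-0.0, -0.4, -0.1]
opening: 0.924
grasp_force: 0.0
```

Run:
```python
from h import *
R=tilt(.7); G=np.array([.4387,-.248,0])-.042*L; print(arm.get_obs()['joints'].round(2))
delta(rep(G+[0,0,.06],R),R)
w=cap('wrist'); np.savez('pics/w4.npz',**w)
h=cv2.cvtColor(w['image'],cv2.COLOR_RGB2HSV)
m=cv2.inRange(h,(95,100,25),(125,255,255))|cv2.inRange(h,(20,120,50),(35,255,255)); n,l,st,ce=cv2.connectedComponentsWithStats(m)
for i in range(1,n):
    if st[i,4]>800:
        P=np.array([ray(w,p,.008)[:2] for p in np.argwhere(l==i)[:,::-1]]).astype(np.float32); print(st[i],cv2.minAreaRect(P))
y=cv2.inRange(h,(20,120,40),(35,255,255)); n,l,st,ce=cv2.connectedComponentsWithStats(y)
for i in range(1,n):
    if st[i,4]>100: print('yel',st[i],ray(w,ce[i],.008))
```

```text
[-0.37  0.03  0.37  2.35  0.79  0.74 -0.23]
t 13.83 pos [ 0.4162 -0.2072  0.1683] F [-0.  -0.4 -0.1]
travel cm [ 4.63  0.87 13.42] twist [-0.019 -0.155  0.004]
[ 260   76   77  113 7453] ((0.4391128420829773, -0.24610866606235504), (0.06476067006587982, 0.13055863976478577), 20.930747985839844)
yel [282 106  30  26 591] [ 0.4304202  -0.22337601  0.008     ]
yel [283 152  26  21 434] [ 0.44907053 -0.2721438   0.008     ]
```

```bash
sed -i 's/^L=.*/L=np.array([.357,-.9341,0]); W=np.array([.9341,.357,0])/' h.py
python3 - <<'E'
from h import *
R=tilt(.55); G=np.array([.439,-.247,0])-.042*L
delta(rep(G+[0,0,.04],R),R); print(np.round(R.T@[0,0,-1],3))
E
```

```text
t 13.88 pos [ 0.4167 -0.2081  0.1689] F [ 0.8 -0.6 -0.2]
travel cm [ 6.46  0.97 15.13] twist [-0.015 -0.005  0.008]
[0.523 0.    0.853]
```

>>> {"name": "drive_tool", "arguments": {"targets": [{"travel": [1.3,0.2,3],"twist": [-0.015,0,0.008],"claw": 8.5},{"travel": [1.3,0.2,3],"twist": [0,0,0],"claw": 8.5},{"travel": [1.3,0.2,3],"twist": [0,0,0],"claw": 8.5},{"travel": [1.3,0.2,3],"twist": [0,0,0],"claw": 8.5},{"travel": [1.3,0.2,3],"twist": [0,0,0],"claw": 8.5},{"travel": [0,0,0],"twist": [0,0,0],"claw": 8.5},{"travel": [0,0,0],"twist": [0,0,0],"claw": 8.5}]}}

```text
time_s: 14.47
position: [0.433, -0.2273, 0.0125]
ee_rot: [[-0.306, 0.934, 0.184], [0.796, 0.357, -0.49], [-0.523, -0.004, -0.852]]
contact_force: [0.9, 0.3, 0.4]
opening: 0.926
grasp_force: 0.0
```

Run:
```python
from h import *
R=tilt(.55); G=np.array([.439,-.247,0])-.042*L
delta(rep(G+[0,0,.0085],R),R); print(arm.get_obs()['joints'].round(2))
w=cap('wrist'); np.savez('pics/w5.npz',**w)
h=cv2.cvtColor(w['image'],cv2.COLOR_RGB2HSV); y=cv2.inRange(h,(20,120,40),(35,255,255)); n,l,st,ce=cv2.connectedComponentsWithStats(y)
for i in range(1,n):
    if st[i,4]>100: print('yel',st[i],ray(w,ce[i],.008))
```

```text
t 14.47 pos [ 0.433  -0.2273  0.0125] F [0.9 0.3 0.4]
travel cm [ 2.04 -0.12  3.22] twist [-0.003  0.     0.001]
[-0.39  0.48  0.5   2.42  1.33  0.29 -0.89]
yel [ 262  218   45   29 1056] [ 0.43058817 -0.22361682  0.008     ]
yel [265 269  40  22 656] [ 0.44936184 -0.27247869  0.008     ]
```

>>> {"name": "drive_tool", "arguments": {"targets": [{"travel": [0.7,-0.05,1],"twist": [0,0,0],"claw": 8.5},{"travel": [0.7,-0.05,1],"twist": [0,0,0],"claw": 8.5},{"travel": [0.4,0,0.7],"twist": [0,0,0],"claw": 8.5},{"travel": [0,0,0],"twist": [0,0,0],"claw": 8.5},{"travel": [0,0,0],"twist": [0,0,0],"claw": 8.5}]}}

```text
time_s: 14.93
position: [0.4342, -0.2245, -0.0174]
ee_rot: [[-0.302, 0.934, 0.192], [0.798, 0.357, -0.486], [-0.522, 0.006, -0.853]]
contact_force: [0.4, -0.2, -0.5]
opening: 0.927
grasp_force: 0.0
```

Run:
```python
from h import *
R=tilt(.55); G=np.array([.439,-.247,0])-.042*L
delta(rep(G+[0,0,.0085],R),R); print(arm.get_obs()['joints'].round(2))
```

```text
t 14.93 pos [ 0.4342 -0.2245 -0.0174] F [ 0.4 -0.2 -0.5]
travel cm [ 0.29 -0.36  0.78] twist [ 0.006 -0.001 -0.003]
[-0.4   0.57  0.5   2.42  1.62  0.24 -1.23]
```

>>> {"name": "drive_tool", "arguments": {"targets": [{"travel": [0.15,-0.2,0.4],"twist": [0,0,0],"claw": 8.5},{"travel": [0.15,-0.15,0.35],"twist": [0,0,0],"claw": 8.5},{"travel": [0,0,0],"twist": [0,0,0],"claw": 8.5},{"travel": [0,0,0],"twist": [0,0,0],"claw": 8.5}]}}

```text
time_s: 15.27
position: [0.4307, -0.2271, -0.0261]
ee_rot: [[-0.302, 0.934, 0.19], [0.798, 0.357, -0.486], [-0.522, 0.005, -0.853]]
contact_force: [0.5, 0.4, 0.8]
opening: 0.924
grasp_force: 0.0
```

Run:
```python
from h import *
R=tilt(.55); G=np.array([.439,-.247,0])-.042*L
delta(rep(G+[0,0,.0085],R),R); print(arm.get_obs()['joints'].round(2))
w=cap('wrist'); cv2.imwrite('pics/w6.png',np.clip(w['image'][100:]*1.6,0,255).astype(np.uint8)[:,:,::-1])
```

```text
t 15.27 pos [ 0.4307 -0.2271 -0.0261] F [0.5 0.4 0.8]
travel cm [-0.07  0.07 -0.02] twist [ 0.004 -0.001 -0.003]
[-0.36  0.59  0.46  2.43  1.72  0.26 -1.33]
```

View pics/w6.png

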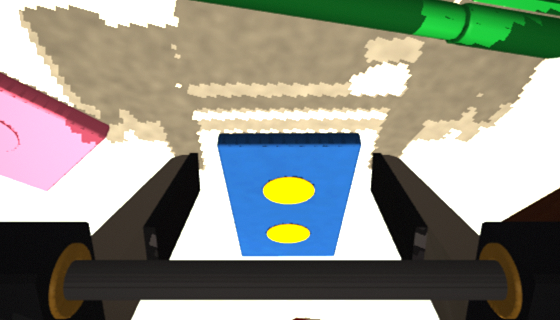

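The wrist view shows the two-dot plate lying evenly between the open fingers, with its near end at about (290,235) and the marker well clear. I'll close.

>>> {"name": "drive_tool", "arguments": {"targets": [{"travel": [0,0,0],"twist": [0,0,0],"claw": 5.5},{"travel": [0,0,0],"twist": [0,0,0],"claw": 5.5},{"travel": [0,0,0],"twist": [0,0,0],"claw": 5.5},{"travel": [0,0,0],"twist": [0,0,0],"claw": 5.5},{"travel": [0,0,0],"twist": [0,0,0],"claw": 5.5},{"travel": [0,0,0],"twist": [0,0,0],"claw": 5.5}]}}

```text
time_s: 15.82
position: [0.43, -0.2269, -0.0273]
ee_rot: [[-0.305, 0.934, 0.188], [0.797, 0.358, -0.486], [-0.522, 0.002, -0.853]]
contact_force: [-0.0, 1.6, 5.6]
opening: 0.708
grasp_force: 30.1
```

>>> {"name": "drive_tool", "arguments": {"targets": [{"travel": [-0.5,0,-0.9],"twist": [0,0,0],"claw": 5.5},{"travel": [-1,0,-1.7],"twist": [0,0,0],"claw": 5.5},{"travel": [-1.9,0,-3.1],"twist": [0,0,0],"claw": 5.5},{"travel": [-1.9,0,-3.1],"twist": [0,0,0],"claw": 5.5},{"travel": [-1.9,0,-3.1],"twist": [0,0,0],"claw": 5.5},{"travel": [-1.9,0,-3.1],"twist": [0,0,0],"claw": 5.5},{"travel": [-1,0,-1.7],"twist": [0,0,0],"claw": 5.5},{"travel": [0,0,0],"twist": [0,0,0],"claw": 5.5}]}}

```text
time_s: 16.48
position: [0.4337, -0.2275, 0.1443]
ee_rot: [[-0.297, 0.934, 0.2], [0.794, 0.357, -0.492], [-0.531, 0.013, -0.848]]
contact_force: [1.0, 0.2, -0.3]
opening: 0.708
grasp_force: 30.0
```

```bash
cat >> h.py <<'E'
def up(phi): return tilt(phi,np.array([.026,-1,0]),np.array([1,.026,0]))
S=np.array([.6182,-.1935,0])
E
python3 - <<'E'
from h import *
print(arm.get_obs()['joints'].round(2),arm.get_obs()['opening'])
R=tilt(.55); delta(rep(S+[0,0,.21],R),R)
E
```

```text
[-0.36  0.11  0.42  2.36  0.87  0.61 -0.3 ] 0.7080622998179202
t 16.48 pos [ 0.4337 -0.2275  0.1443] F [ 1.   0.2 -0.3]
travel cm [-6.22 18.49  0.44] twist [ 0.011  0.009 -0.006]
```

>>> {"name": "drive_tool", "arguments": {"targets": [{"travel": [-0.5,1.5,0],"twist": [0,0,0],"claw": 5.5},{"travel": [-1.1,3.4,0.1],"twist": [0,0,0],"claw": 5.5},{"travel": [-1.1,3.4,0.1],"twist": [0,0,0],"claw": 5.5},{"travel": [-1.1,3.4,0.1],"twist": [0,0,0],"claw": 5.5},{"travel": [-1.1,3.4,0.1],"twist": [0,0,0],"claw": 5.5},{"travel": [-1.1,3.4,0.1],"twist": [0,0,0],"claw": 5.5},{"travel": [0,0,0],"twist": [0,0.06,0],"claw": 5.5},{"travel": [0,0,0],"twist": [0,0.12,0],"claw": 5.5}]}}

```text
time_s: 17.15
position: [0.6234, -0.2057, 0.164]
ee_rot: [[-0.34, 0.931, 0.134], [0.864, 0.366, -0.345], [-0.37, -0.002, -0.929]]
contact_force: [-0.4, -1.0, -1.3]
opening: 0.71
grasp_force: 30.0
```

>>> {"name": "drive_tool", "arguments": {"targets": [{"travel": [0,0,0],"twist": [0,0.12,0],"claw": 5.5},{"travel": [0,0,0],"twist": [0,0.12,0],"claw": 5.5},{"travel": [0,0,0],"twist": [0,0.12,0],"claw": 5.5},{"travel": [0,0,0],"twist": [0,0.12,0],"claw": 5.5},{"travel": [0,0,0],"twist": [0,0.12,0],"claw": 5.5},{"travel": [0,0,0],"twist": [0,0.12,0],"claw": 5.5},{"travel": [0,0,0],"twist": [0,0.06,0],"claw": 5.5},{"travel": [0,0,0],"twist": [0,0,0],"claw": 5.5}]}}

```text
time_s: 17.82
position: [0.6205, -0.2167, 0.1629]
ee_rot: [[-0.321, 0.937, -0.139], [0.864, 0.35, 0.362], [0.388, -0.004, -0.922]]
contact_force: [-0.6, -0.8, -1.9]
opening: 0.706
grasp_force: 30.0
```

Run:
```python
from h import *
o=arm.get_obs(); print(o['joints'].round(2),o['opening'],np.round(o['ee_rot'],3).tolist())
R=up(-1.021); delta(rep(S+[0,0,.21],R),R); R=up(0); delta(rep(S+[0,0,.21],R),R)
```

```text
[ 0.41  0.69  0.05  1.33 -0.3   1.43  0.9 ] 0.7055740453515864 [[-0.321, 0.937, -0.139], [0.864, 0.35, 0.362], [0.388, -0.004, -0.922]]
t 17.82 pos [ 0.6205 -0.2167  0.1629] F [-0.6 -0.8 -1.9]
travel cm [ 6.07  1.69 -0.3 ] twist [-0.223  0.618  0.253]
t 17.82 pos [ 0.6205 -0.2167  0.1629] F [-0.6 -0.8 -1.9]
travel cm [2.35 0.59 0.21] twist [-0.07  -0.394  0.327]
```

>>> {"name": "drive_tool", "arguments": {"targets": [{"travel": [0,0,0],"twist": [-0.037,0.103,0.042],"claw": 5.5},{"travel": [0,0,0],"twist": [-0.037,0.103,0.042],"claw": 5.5},{"travel": [0,0,0],"twist": [-0.037,0.103,0.042],"claw": 5.5},{"travel": [0,0,0],"twist": [-0.037,0.103,0.042],"claw": 5.5},{"travel": [0,0,0],"twist": [-0.037,0.103,0.042],"claw": 5.5},{"travel": [0,0,0],"twist": [-0.037,0.103,0.042],"claw": 5.5},{"travel": [0,0,0],"twist": [0,0,0],"claw": 5.5},{"travel": [0,0,0],"twist": [0,0,0],"claw": 5.5}]}}

```text
time_s: 18.48
position: [0.6215, -0.2115, 0.1655]
ee_rot: [[-0.021, 0.999, -0.028], [0.523, 0.035, 0.851], [0.852, 0.003, -0.524]]
contact_force: [-0.6, 0.2, 0.3]
opening: 0.707
grasp_force: 30.0
```

Run:
```python
from h import *
o=arm.get_obs(); print(o['joints'].round(2),o['opening'],np.round(o['ee_rot'],3).tolist())
R=up(-1.021); delta(rep(S+[0,0,.21],R),R)
```

```text
[ 0.68  0.95 -0.04  1.19 -0.71  1.74  0.83] 0.707313530925976 [[-0.021, 0.999, -0.028], [0.523, 0.035, 0.851], [0.852, 0.003, -0.524]]
t 18.48 pos [ 0.6215 -0.2115  0.1655] F [-0.6  0.2  0.3]
travel cm [ 4.75 -0.23  3.21] twist [-0.006  0.001  0.007]
```

>>> {"name": "drive_tool", "arguments": {"targets": [{"travel": [1.2,-0.05,0.8],"twist": [0,0,0],"claw": 5.5},{"travel": [1.2,-0.05,0.8],"twist": [0,0,0],"claw": 5.5},{"travel": [1.2,-0.05,0.8],"twist": [0,0,0],"claw": 5.5},{"travel": [1.15,-0.05,0.8],"twist": [0,0,0],"claw": 5.5},{"travel": [0,0,0],"twist": [0,0,0],"claw": 5.5},{"travel": [0,0,0],"twist": [0,0,0],"claw": 5.5},{"travel": [0,0,0],"twist": [0,0,0],"claw": 5.5}]}}

```text
time_s: 19.07
position: [0.6195, -0.159, 0.1932]
ee_rot: [[-0.028, 0.999, -0.026], [0.525, 0.037, 0.85], [0.85, 0.01, -0.526]]
contact_force: [-0.6, -0.1, 0.2]
opening: 0.707
grasp_force: 30.0
```

```bash
cat > dots.py <<'E'
from h import *
def dots(n):
    c=cap(n); np.savez('pics/d_'+n+'.npz',**c); h=cv2.cvtColor(c['image'],cv2.COLOR_RGB2HSV); y=cv2.inRange(h,(19,110,25),(36,255,255)); k,l,st,ce=cv2.connectedComponentsWithStats(y)
    r=[(st[i].tolist(),ce[i].round(1).tolist()) for i in range(1,k) if st[i,4]>12 and st[i,4]<3000]
    for q in r: print(n,q)
    print(n,'pred',proj(c,S+[0,0,.2]).round(0)); return c
E
python3 - <<'E'
from dots import *
R=up(-1.021); delta(rep(S+[0,0,.21],R),R)
for n in ('wrist','scene','top'): dots(n)
E
```

```text
t 19.07 pos [ 0.6195 -0.159   0.1932] F [-0.6 -0.1  0.2]
travel cm [-0.36 -0.22  0.19] twist [-0.004  0.004  0.014]
wrist ([418, 26, 14, 16, 21], [425.4, 33.9])
wrist ([273, 211, 29, 20, 442], [287.3, 220.2])
wrist ([280, 234, 9, 2, 13], [284.8, 234.7])
wrist ([261, 280, 51, 27, 1080], [285.8, 293.1])
wrist ([267, 327, 42, 19, 624], [287.4, 335.6])
wrist ([102, 364, 7, 18, 68], [105.2, 372.8])
wrist ([461, 364, 8, 19, 71], [464.6, 372.6])
wrist pred [281. 288.]
scene ([279, 33, 4, 4, 13], [280.5, 34.4])
scene ([435, 72, 87, 57, 496], [472.9, 94.1])
scene ([426, 79, 134, 107, 483], [498.9, 136.0])
scene ([470, 101, 90, 59, 573], [523.6, 135.7])
scene ([437, 244, 14, 10, 32], [443.6, 248.7])
scene ([502, 245, 16, 21, 50], [508.7, 255.7])
scene ([461, 260, 8, 5, 14], [464.1, 262.1])
scene ([263, 280, 6, 17, 58], [265.7, 287.9])
scene ([217, 294, 7, 9, 21], [220.2, 298.0])
scene ([243, 300, 5, 8, 16], [245.0, 303.3])
scene ([185, 314, 12, 14, 30], [190.9, 320.9])
scene ([197, 320, 7, 7, 17], [200.1, 322.6])
scene pred [220. 296.]
top ([4, 68, 7, 5, 21], [7.0, 69.7])
top ([475, 77, 11, 41, 129], [479.9, 94.5])
top ([7, 79, 5, 9, 27], [8.8, 83.9])
top ([11, 125, 5, 8, 27], [13.1, 128.9])
top ([413, 126, 3, 11, 21], [414.0, 130.7])
top ([484, 133, 7, 14, 43], [487.0, 140.2])
top ([405, 135, 4, 10, 18], [406.4, 139.1])
top ([12, 136, 5, 6, 15], [14.1, 138.6])
top ([13, 145, 6, 3, 13], [15.1, 146.2])
top pred [417. 130.]
```

Run:
```python
from h import *
im=cv2.imread('pics/w6.png'); h=cv2.cvtColor(im,cv2.COLOR_BGR2HSV); y=cv2.inRange(h,(19,110,40),(36,255,255)); k,l,st,ce=cv2.connectedComponentsWithStats(y)
for i in range(1,k):
    if st[i,4]>300: print(st[i],ce[i]+[0,100])
from scipy.optimize import brentq
w=dict(np.load('pics/d_wrist.npz'));t=dict(np.load('pics/d_top.npz'))
def ry(c,uv,y):
    d=c['R'].T@np.linalg.inv(c['mtx'])@np.array([*uv,1.]); o=-c['R'].T@c['t']; return o+d*(y-o[1])/d[1]
for a,b in [((285.8,293.1),(414,130.7)),((287.4,335.6),(406.4,139.1))]:
    f=lambda y0: ry(w,a,y0-.004)[2]-ry(t,b,y0+.004)[2]
    y0=brentq(f,-.26,-.14); print(y0,ry(w,a,y0-.004).round(4),ry(t,b,y0+.004).round(4))
```

```text
[ 263  177   51   27 1110] [288.32522523 290.00540541]
[267 224  43  19 656] [287.92073171 333.00762195]
-0.19169425822837358 [ 0.6208 -0.1957  0.1992] [ 0.617  -0.1877  0.1992]
-0.19150721040732696 [ 0.6224 -0.1955  0.1469] [ 0.6197 -0.1875  0.1469]
```

>>> {"name": "drive_tool", "arguments": {"targets": [{"travel": [-0.11,-0.15,-0.18],"twist": [0,0,0.012],"claw": 5.5},{"travel": [-1.3,0,0.8],"twist": [0,0,0],"claw": 5.5},{"travel": [-1.3,0,0.8],"twist": [0,0,0],"claw": 5.5},{"travel": [-1.2,0,0.75],"twist": [0,0,0],"claw": 5.5},{"travel": [0,0,0],"twist": [0,0,0],"claw": 5.5},{"travel": [0,0,0],"twist": [0,0,0],"claw": 5.5},{"travel": [0,0,0],"twist": [0,0,0],"claw": 5.5}]}}

```text
time_s: 19.8
position: [0.6175, -0.1614, 0.1476]
ee_rot: [[-0.014, 1.0, -0.026], [0.522, 0.029, 0.852], [0.853, -0.002, -0.523]]
contact_force: [0.6, 1.0, 0.2]
opening: 0.706
grasp_force: 30.0
```

Run:
```python
from dots import *
R=up(-1.021); delta([.618,-.1611,.1472],R); o=arm.get_obs(); print(o['joints'].round(2),np.round(o['ee_rot'],3).tolist())
for n in ('wrist','top'): dots(n)
```

```text
t 19.8 pos [ 0.6175 -0.1614  0.1476] F [0.6 1.  0.2]
travel cm [-0.02  0.05  0.05] twist [-0.004  0.    -0.   ]
[ 0.64  0.91 -0.06  1.31 -0.73  1.64  0.85] [[-0.014, 1.0, -0.026], [0.522, 0.029, 0.852], [0.853, -0.002, -0.523]]
wrist ([274, 171, 33, 24, 602], [290.3, 182.5])
wrist ([278, 200, 25, 5, 94], [289.8, 202.4])
wrist ([261, 280, 51, 27, 1074], [285.8, 293.0])
wrist ([267, 327, 42, 19, 624], [287.4, 335.6])
wrist ([102, 365, 7, 17, 52], [105.4, 373.1])
wrist ([462, 364, 8, 21, 75], [465.3, 374.4])
wrist pred [285. 229.]
top ([5, 68, 6, 4, 20], [7.0, 69.4])
top ([7, 83, 4, 5, 14], [8.5, 85.5])
top ([464, 90, 10, 22, 76], [469.1, 99.8])
top ([472, 113, 4, 16, 32], [473.2, 120.3])
top ([11, 125, 5, 9, 31], [13.0, 128.9])
top ([12, 136, 4, 7, 16], [13.6, 139.2])
top ([475, 141, 5, 15, 40], [477.1, 149.0])
top ([401, 143, 3, 9, 15], [401.5, 146.7])
top ([13, 145, 10, 4, 20], [16.2, 146.4])
top pred [417. 130.]
```

>>> {"name": "drive_tool", "arguments": {"targets": [{"travel": [-0.5,0.03,0.3],"twist": [0,0,0],"claw": 5.5},{"travel": [-0.5,0,0.3],"twist": [0,0,0],"claw": 5.5},{"travel": [-0.5,0,0.3],"twist": [0,0,0],"claw": 5.5},{"travel": [-0.3,0,0.2],"twist": [0,0,0],"claw": 5.5},{"travel": [0,0,0],"twist": [0,0,0],"claw": 5.5},{"travel": [0,0,0],"twist": [0,0,0],"claw": 5.5}]}}

```text
time_s: 20.4
position: [0.6175, -0.1615, 0.1263]
ee_rot: [[-0.013, 1.0, -0.026], [0.523, 0.029, 0.852], [0.852, -0.002, -0.523]]
contact_force: [0.0, -0.0, -0.9]
opening: 0.705
grasp_force: 30.0
```

>>> {"name": "drive_tool", "arguments": {"targets": [{"travel": [-0.6,0,0.37],"twist": [0,0,0],"claw": 5.5},{"travel": [-0.6,0,0.37],"twist": [0,0,0],"claw": 5.5},{"travel": [-0.5,0,0.31],"twist": [0,0,0],"claw": 5.5},{"travel": [-0.3,0,0.18],"twist": [0,0,0],"claw": 5.5},{"travel": [0,0,0],"twist": [0,0,0],"claw": 5.5},{"travel": [0,0,0],"twist": [0,0,0],"claw": 5.5}]}}

```text
time_s: 20.9
position: [0.6175, -0.1615, 0.1029]
ee_rot: [[-0.013, 1.0, -0.026], [0.523, 0.029, 0.852], [0.852, -0.002, -0.523]]
contact_force: [0.0, -0.3, -0.7]
opening: 0.702
grasp_force: 30.0
```

>>> {"name": "drive_tool", "arguments": {"targets": [{"travel": [-0.17,0,0.1],"twist": [0,0,0],"claw": 5.5},{"travel": [-0.17,0,0.1],"twist": [0,0,0],"claw": 5.5},{"travel": [0,0,0],"twist": [0,0,0],"claw": 5.5}]}}

```text
time_s: 21.15
position: [0.6182, -0.1611, 0.1011]
ee_rot: [[-0.015, 1.0, -0.025], [0.521, 0.029, 0.853], [0.853, -0.0, -0.521]]
contact_force: [0.6, -0.2, 4.9]
opening: 0.7
grasp_force: 29.9
```

>>> {"name": "drive_tool", "arguments": {"targets": [{"travel": [-0.15,0,0.1],"twist": [0,0,0],"claw": 5.5},{"travel": [0,0,0],"twist": [0,0,0],"claw": 5.5}]}}

```text
time_s: 21.32
position: [0.6184, -0.1605, 0.101]
ee_rot: [[-0.016, 1.0, -0.025], [0.519, 0.03, 0.854], [0.854, 0.001, -0.52]]
contact_force: [-0.2, 0.2, 8.3]
opening: 0.709
grasp_force: 29.9
```

Run:
```python
from h import *
o=arm.get_obs(); print(o['position'],o['contact_force'],o['opening'])
c=cap('wrist'); np.savez('pics/d_wrist.npz',**c); h=cv2.cvtColor(c['image'],cv2.COLOR_RGB2HSV); y=cv2.inRange(h,(19,110,25),(36,255,255)); k,l,st,ce=cv2.connectedComponentsWithStats(y)
for i in range(1,k):
    if st[i,4]>300: print(st[i],ce[i])
def ry(c,uv,y):
    d=c['R'].T@np.linalg.inv(c['mtx'])@np.array([*uv,1.]); o=-c['R'].T@c['t']; return o+d*(y-o[1])/d[1]
for uv in [ce[i] for i in range(1,k) if st[i,4]>500 and st[i,1]>270]: print(ry(c,uv,-.1977))
```

```text
[ 0.61837318 -0.16053627  0.10098958] [-0.20458337  0.15706467  8.33018574] 0.7091034682297763
[272 122  36  29 831] [289.60529483 136.89290012]
[268 220  39  16 487] [286.73100616 228.21560575]
[ 261  280   50   28 1102] [285.62250454 293.20871143]
[265 328  43  17 600] [286.51       336.40833333]
[ 0.61943801 -0.1977      0.10730985]
[ 0.62005743 -0.1977      0.05534492]
```

>>> {"name": "drive_tool", "arguments": {"targets": [{"travel": [0.1,0,-0.07],"twist": [0,0,0],"claw": 5.5},{"travel": [0,0,0],"twist": [0,0,0],"claw": 7.2},{"travel": [0,0,0],"twist": [0,0,0],"claw": 8.6},{"travel": [0,0,0],"twist": [0,0,0],"claw": 8.6},{"travel": [0,0,-1.5],"twist": [0,0,0],"claw": 8.6},{"travel": [0,0,-3],"twist": [0,0,0],"claw": 8.6},{"travel": [0,0,-3],"twist": [0,0,0],"claw": 8.6},{"travel": [0,0,-3],"twist": [0,0,0],"claw": 8.6}]}}

```text
time_s: 22.03
position: [0.6201, -0.2517, 0.1539]
ee_rot: [[-0.013, 1.0, -0.027], [0.523, 0.03, 0.852], [0.852, -0.003, -0.523]]
contact_force: [0.7, -0.1, 0.3]
opening: 0.937
grasp_force: 0.0
```

Run:
```python
from dots import *
o=arm.get_obs(); print(o['joints'].round(2),o['position'],o['opening'])
for n in ('wrist','top'): dots(n)
t=dict(np.load('pics/d_top.npz')); h=cv2.cvtColor(t['image'],cv2.COLOR_RGB2HSV); m=cv2.inRange(h,(95,100,50),(125,255,255)); k,l,st,ce=cv2.connectedComponentsWithStats(m)
for i in range(1,k):
    if st[i,4]>40: print(st[i],ray(t,ce[i],.142).round(4))
```

```text
[ 0.71  1.   -0.03  1.1  -0.69  1.79  0.83] [ 0.62009768 -0.25172596  0.15386957] 0.9369096821464545
wrist ([277, 114, 26, 18, 389], [289.4, 123.3])
wrist ([284, 183, 9, 2, 14], [288.1, 183.5])
wrist ([272, 216, 34, 23, 588], [288.6, 226.8])
wrist ([274, 256, 30, 13, 326], [288.3, 262.7])
wrist ([514, 367, 10, 16, 84], [518.4, 374.0])
wrist ([50, 368, 6, 7, 27], [52.8, 371.1])
wrist pred [285. 121.]
top ([5, 68, 6, 5, 21], [7.4, 69.6])
top ([6, 78, 6, 10, 31], [8.6, 82.8])
top ([516, 82, 12, 41, 121], [521.5, 98.5])
top ([11, 125, 5, 9, 29], [12.8, 128.9])
top ([12, 135, 5, 8, 19], [13.7, 138.7])
top ([13, 145, 6, 4, 16], [15.1, 146.2])
top ([527, 145, 5, 9, 28], [529.2, 148.5])
top ([341, 146, 6, 12, 21], [343.5, 152.2])
top pred [417. 130.]
[ 94 101  15  14 154] [0.6987 0.4741 0.142 ]
[406 127   6  28  91] [ 0.6162 -0.1928  0.142 ]
[348 129   4  28  83] [ 0.6144 -0.0659  0.142 ]
[376 128   6  29  93] [ 0.6131 -0.1286  0.142 ]
[219 151  29   4  81] [0.5931 0.1849 0.142 ]
[253 239  44  17 692] [0.3897 0.0958 0.142 ]
```

>>> {"name": "drive_tool", "arguments": {"targets": [{"travel": [0,0,-1.5],"twist": [0,0,0],"claw": 6},{"travel": [0,0,0],"twist": [0,-0.125,0],"claw": 4},{"travel": [0,0,0],"twist": [0,-0.125,0],"claw": 4},{"travel": [0,0,0],"twist": [0,-0.125,0],"claw": 4},{"travel": [0,0,0],"twist": [0,-0.125,0],"claw": 4},{"travel": [0,0,0],"twist": [0,-0.125,0],"claw": 4},{"travel": [0,0,0],"twist": [0,-0.125,0],"claw": 4},{"travel": [0,0,0],"twist": [0,-0.125,0],"claw": 4}]}}

```text
time_s: 22.8
position: [0.621, -0.2638, 0.1625]
ee_rot: [[-0.029, 1.0, -0.003], [0.99, 0.03, 0.139], [0.139, 0.001, -0.99]]
contact_force: [0.4, 0.8, -0.3]
opening: 0.436
grasp_force: 0.0
```

>>> {"name": "drive_tool", "arguments": {"targets": [{"travel": [0,0,0],"twist": [0,-0.125,0],"claw": 4},{"travel": [0,0,0],"twist": [0,0,0],"claw": 4},{"travel": [0,0,0],"twist": [0,0,0.12],"claw": 4},{"travel": [0,0,0],"twist": [0,0,0.12],"claw": 4},{"travel": [0,0,0],"twist": [0,0,0.12],"claw": 4},{"travel": [0,0,0],"twist": [0,0,0.12],"claw": 4},{"travel": [0,0,0],"twist": [0,0,0.12],"claw": 4},{"travel": [0,0,0],"twist": [0,0,0.12],"claw": 4}]}}

```text
time_s: 23.47
position: [0.6202, -0.2629, 0.1604]
ee_rot: [[0.641, 0.767, -0.004], [0.767, -0.641, 0.022], [0.014, -0.017, -1.0]]
contact_force: [-0.1, 0.3, 0.4]
opening: 0.428
grasp_force: 0.0
```

>>> {"name": "drive_tool", "arguments": {"targets": [{"travel": [0,0,0],"twist": [0,0,0.12],"claw": 4},{"travel": [0,0,0],"twist": [0,0,0.12],"claw": 4},{"travel": [0,0,0],"twist": [0,0,0.12],"claw": 4},{"travel": [0,0,0],"twist": [0,0,0.12],"claw": 4},{"travel": [0,0,0],"twist": [0,0,0.12],"claw": 4},{"travel": [0,0,0],"twist": [0,0,0.12],"claw": 4},{"travel": [0,0,0],"twist": [0,0,0.12],"claw": 4},{"travel": [0,0,0],"twist": [0,0,0],"claw": 4}]}}

```text
time_s: 24.13
position: [0.6202, -0.2631, 0.1604]
ee_rot: [[0.999, 0.038, -0.004], [0.038, -0.999, 0.021], [-0.003, -0.021, -1.0]]
contact_force: [-0.0, 0.0, 0.4]
opening: 0.438
grasp_force: 0.0
```

Run:
```python
from h import *
print(arm.get_obs()['joints'].round(2))
delta([.617,-.193,.14],down(.026-np.pi/2))
```

```text
[-0.02  0.57  0.55  1.57 -0.34  1.11 -0.91]
t 24.13 pos [ 0.6202 -0.2631  0.1604] F [-0.   0.   0.4]
travel cm [-0.05 -6.97  2.19] twist [-0.021  0.003  0.012]
```

>>> {"name": "drive_tool", "arguments": {"targets": [{"travel": [0,0,0],"twist": [-0.021,0.003,0.012],"claw": 4},{"travel": [0,-2,0],"twist": [0,0,0],"claw": 4},{"travel": [0,-2.5,0],"twist": [0,0,0],"claw": 4},{"travel": [0,-2.3,0],"twist": [0,0,0],"claw": 4},{"travel": [0,0,0],"twist": [0,0,0],"claw": 4},{"travel": [0,0,0],"twist": [0,0,0],"claw": 4}]}}

```text
time_s: 24.63
position: [0.6189, -0.1938, 0.161]
ee_rot: [[0.999, 0.034, 0.001], [0.034, -0.999, 0.0], [0.001, -0.0, -1.0]]
contact_force: [-0.2, -0.0, -0.7]
opening: 0.438
grasp_force: 0.0
```

Run:
```python
from h import *
delta([.617,-.193,.073],down(.026-np.pi/2))
w=cap('wrist'); h=cv2.cvtColor(w['image'],cv2.COLOR_RGB2HSV); print(proj(w,[.617,-.193,.142]),proj(w,[.617+.033,-.192,.142]),proj(w,[.617-.033,-.194,.142]))
m=cv2.inRange(h,(95,100,15),(128,255,255))
k,l,st,ce=cv2.connectedComponentsWithStats(m)
for i in range(1,k):
    if st[i,4]>150: print(st[i],ce[i].round(1),ray(w,ce[i],.142).round(4))
```

```text
t 24.63 pos [ 0.6189 -0.1938  0.161 ] F [-0.2 -0.  -0.7]
travel cm [-0.2  -0.09  8.8 ] twist [-0.    -0.001  0.008]
[283.81488542 233.90313619] [283.93789125 183.72171387] [283.70102308 280.35438477]
[  74  152   75  120 4872] [108.1 208.7] [ 0.6302 -0.0813  0.142 ]
[ 176  153   44  122 3544] [196.9 210.4] [ 0.6309 -0.1375  0.142 ]
[ 279  152   13  123 1336] [284.5 213.2] [ 0.6309 -0.193   0.142 ]
[  0 399  26  21 495] [ 11.4 409.5] [0.4704 0.0069 0.142 ]
```

>>> {"name": "drive_tool", "arguments": {"targets": [{"travel": [0,-0.06,2.5],"twist": [0,0,0.008],"claw": 4},{"travel": [0,0,2.5],"twist": [0,0,0],"claw": 4},{"travel": [0,0,2.3],"twist": [0,0,0],"claw": 4},{"travel": [0,0,1.4],"twist": [0,0,0],"claw": 4},{"travel": [0,0,0],"twist": [0,0,0],"claw": 4},{"travel": [0,0,0],"twist": [0,0,0],"claw": 0},{"travel": [0,0,0],"twist": [0,0,0],"claw": 0},{"travel": [0,0,0],"twist": [0,0,0],"claw": 0}]}}

```text
time_s: 25.35
position: [0.62, -0.1962, 0.0761]
ee_rot: [[1.0, 0.02, 0.004], [0.02, -1.0, -0.002], [0.004, 0.002, -1.0]]
contact_force: [0.0, 0.7, -0.1]
opening: 0.237
grasp_force: 0.0
```

>>> {"name": "drive_tool", "arguments": {"targets": [{"travel": [0,0,0],"twist": [0,0,0],"claw": 0},{"travel": [0,0,0],"twist": [0,0,0],"claw": 0},{"travel": [0,0,0],"twist": [0,0,0],"claw": 0},{"travel": [0,0,0],"twist": [0,0,0],"claw": 0},{"travel": [0,0,0],"twist": [0,0,0],"claw": 0}]}}

```text
time_s: 25.77
position: [0.6196, -0.1955, 0.0755]
ee_rot: [[1.0, 0.02, 0.003], [0.02, -1.0, -0.001], [0.003, 0.001, -1.0]]
contact_force: [-0.2, 0.3, 5.7]
opening: 0.088
grasp_force: 30.0
```

>>> {"name": "drive_tool", "arguments": {"targets": [{"travel": [0,0,-1],"twist": [0,0,0],"claw": 0},{"travel": [0,0,-2],"twist": [0,0,0],"claw": 0},{"travel": [0,0,-3],"twist": [0,0,0],"claw": 0},{"travel": [0,0,-3],"twist": [0,0,0],"claw": 0},{"travel": [0,0,-3],"twist": [0,0,0],"claw": 0},{"travel": [0,0,-2.5],"twist": [0,0,0],"claw": 0},{"travel": [0,0,-1.5],"twist": [0,0,0],"claw": 0},{"travel": [0,0,0],"twist": [0,0,0],"claw": 0}]}}

```text
time_s: 26.43
position: [0.6205, -0.1961, 0.2388]
ee_rot: [[1.0, 0.02, 0.008], [0.02, -1.0, -0.002], [0.008, 0.002, -1.0]]
contact_force: [0.4, -0.6, -0.4]
opening: 0.086
grasp_force: 30.0
```

Run:
```python
from h import *
o=arm.get_obs(); print(o['joints'].round(2),o['opening'],o['grasp_force'])
delta([.5910,.2705,.231],down(.048))
delta([.5910,.2705,.231],np.array(o['ee_rot']))
```

```text
[-0.17  0.45  0.6   1.57 -0.26  1.2  -1.08] 0.08571584233230373 29.986301958560944
t 26.43 pos [ 0.6205 -0.1961  0.2388] F [ 0.4 -0.6 -0.4]
travel cm [ -2.04 -46.71   0.65] twist [ 0.008 -0.004 -1.599]
t 26.43 pos [ 0.6205 -0.1961  0.2388] F [ 0.4 -0.6 -0.4]
travel cm [ -2.04 -46.71   0.65] twist [0. 0. 0.]
```

>>> {"name": "drive_tool", "arguments": {"targets": [{"travel": [-0.1,-2,0],"twist": [0,0,0],"claw": 0},{"travel": [-0.2,-4,0],"twist": [0,0,0],"claw": 0},{"travel": [-0.2,-4,0],"twist": [0,0,0],"claw": 0},{"travel": [-0.2,-4,0],"twist": [0,0,0],"claw": 0},{"travel": [-0.2,-4,0],"twist": [0,0,0],"claw": 0},{"travel": [-0.2,-4,0],"twist": [0,0,0],"claw": 0},{"travel": [-0.2,-4,0],"twist": [0,0,0],"claw": 0},{"travel": [-0.2,-4,0],"twist": [0,0,0],"claw": 0}]}}

```text
time_s: 27.1
position: [0.5964, 0.1062, 0.2329]
ee_rot: [[1.0, 0.02, -0.001], [0.02, -1.0, -0.001], [-0.001, 0.001, -1.0]]
contact_force: [0.9, 0.1, 0.3]
opening: 0.083
grasp_force: 30.0
```

>>> {"name": "drive_tool", "arguments": {"targets": [{"travel": [-0.2,-4,0],"twist": [0,0,0],"claw": 0},{"travel": [-0.2,-4,0],"twist": [0,0,0],"claw": 0},{"travel": [-0.1,-4,0],"twist": [0,0,0],"claw": 0},{"travel": [-0.1,-3.5,0],"twist": [0,0,0],"claw": 0},{"travel": [0,0,0],"twist": [0,0,0],"claw": 0},{"travel": [0,0,0],"twist": [0,0,-0.12],"claw": 0},{"travel": [0,0,0],"twist": [0,0,-0.12],"claw": 0},{"travel": [0,0,0],"twist": [0,0,-0.12],"claw": 0}]}}

```text
time_s: 27.77
position: [0.5878, 0.259, 0.2323]
ee_rot: [[0.926, 0.377, -0.001], [0.377, -0.926, -0.003], [-0.002, 0.002, -1.0]]
contact_force: [0.3, -0.0, 0.0]
opening: 0.083
grasp_force: 30.0
```

>>> {"name": "drive_tool", "arguments": {"targets": [{"travel": [0,0,0],"twist": [0,0,-0.125],"claw": 0},{"travel": [0,0,0],"twist": [0,0,-0.125],"claw": 0},{"travel": [0,0,0],"twist": [0,0,-0.125],"claw": 0},{"travel": [0,0,0],"twist": [0,0,-0.125],"claw": 0},{"travel": [0,0,0],"twist": [0,0,-0.125],"claw": 0},{"travel": [0,0,0],"twist": [0,0,-0.125],"claw": 0},{"travel": [0,0,0],"twist": [0,0,-0.125],"claw": 0},{"travel": [0,0,0],"twist": [0,0,-0.125],"claw": 0}]}}

```text
time_s: 28.43
position: [0.5879, 0.2586, 0.2324]
ee_rot: [[0.184, 0.983, -0.001], [0.983, -0.184, -0.002], [-0.002, -0.0, -1.0]]
contact_force: [0.4, 0.1, -1.2]
opening: 0.089
grasp_force: 30.0
```

Run:
```python
from h import *
o=arm.get_obs(); print(o['joints'].round(2),o['opening'],o['grasp_force'])
delta([.5910,.2705,.22],down(.048))
```

```text
[-0.61  0.41  0.2   1.57 -0.08  1.17 -0.58] 0.0889110543164884 29.98564749956131
t 28.43 pos [0.5879 0.2586 0.2324] F [ 0.4  0.1 -1.2]
travel cm [1.23 0.09 1.24] twist [-0.001  0.002 -0.233]
```

>>> {"name": "drive_tool", "arguments": {"targets": [{"travel": [0,0,0],"twist": [0,0,-0.12],"claw": 0},{"travel": [0,0,0],"twist": [0,0,-0.113],"claw": 0},{"travel": [1.15,0.37,0],"twist": [0,0,0],"claw": 0},{"travel": [0,0,1],"twist": [0,0,0],"claw": 0},{"travel": [0,0,0],"twist": [0,0,0],"claw": 0},{"travel": [0,0,0],"twist": [0,0,0],"claw": 0}]}}

```text
time_s: 28.93
position: [0.591, 0.2708, 0.2222]
ee_rot: [[-0.041, 0.999, -0.001], [0.999, 0.041, -0.003], [-0.003, -0.001, -1.0]]
contact_force: [-0.2, -0.3, -0.7]
opening: 0.084
grasp_force: 30.0
```

Run:
```python
from h import *
delta([.5910,.2705,.22],down(.048))
c=cap('wrist'); np.savez('pics/w7.npz',**c)
a=np.clip(c['image']*1.9,0,255).astype(np.uint8)[:,:,::-1].copy()
o=arm.get_obs(); T=np.array(o['ee_rot'])
for s in (-.033,.033):  # expected plate corners if centred in the grip, bottom edge
  for y in (-.004,.004):
    u=proj(c,o['position']+T@[s,y,.0635]); print('bottom',s,y,u.round(1)); cv2.circle(a,tuple(int(v) for v in u.round()),1,(0,255,0),-1)
for s in (-.033,.033):
    X=np.array([.5910-.048*s,.2705+s,.145]); u=proj(c,X); print('bay',u.round(1)); cv2.circle(a,tuple(int(v) for v in u.round()),1,(255,0,255),-1)
a=a[60:360,160:420]; cv2.imwrite('pics/w7.png',cv2.resize(a,None,fx=2,fy=2,interpolation=cv2.INTER_NEAREST))
```

```text
t 28.93 pos [0.591  0.2708 0.2222] F [-0.2 -0.3 -0.7]
travel cm [-0.02 -0.    0.22] twist [-0.001  0.003 -0.007]
bottom -0.033 -0.004 [281.2 253.4]
bottom -0.033 0.004 [291.4 253.4]
bottom 0.033 -0.004 [280.9 169.6]
bottom 0.033 0.004 [291.8 169.6]
bay [286.  246.5]
bay [285.4 166.3]
```

View pics/w7.png

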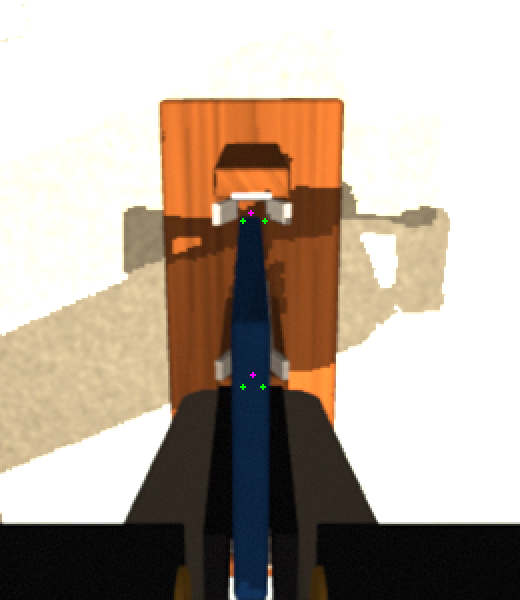

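The view shows the plate hanging above the bay, with its far bottom edge at crop (251,217) beside my prediction (green, row 221) and the post channels at rows 200–220 and 350–380. I'll check how well it is centred in the grip.

Run:
```python
from h import *
c=dict(np.load('pics/w7.npz')); h=cv2.cvtColor(c['image'],cv2.COLOR_RGB2HSV).astype(int); o=arm.get_obs(); T=np.array(o['ee_rot'])
col=c['image'][:,286].astype(int); print([(r,h[r,286].tolist()) for r in list(range(162,174))+list(range(215,228))])
for s in (.030,.033,.036): print(s,'top',proj(c,o['position']+T@[s,0,-.0665]).round(1),'bot',proj(c,o['position']+T@[s,0,.0635]).round(1))
# channel near ends on both posts (top, z=.145): channel lip rows
for y in (.2705-.035,.2705-.037,.2705+.035,.2705+.037): print(round(y,4),proj(c,[.591-.048*(y-.2705),y,.145]).round(1))
```

```text
[(162, [12, 206, 88]), (163, [12, 209, 44]), (164, [13, 208, 38]), (165, [13, 208, 38]), (166, [12, 198, 40]), (167, [10, 170, 36]), (168, [135, 54, 19]), (169, [107, 191, 24]), (170, [107, 204, 25]), (171, [108, 213, 24]), (172, [107, 202, 24]), (173, [107, 213, 24]), (215, [105, 230, 20]), (216, [107, 219, 21]), (217, [109, 197, 22]), (218, [106, 206, 21]), (219, [108, 188, 23]), (220, [106, 202, 24]), (221, [107, 228, 28]), (222, [107, 201, 33]), (223, [106, 210, 34]), (224, [106, 210, 34]), (225, [106, 210, 34]), (226, [107, 195, 34]), (227, [107, 197, 35])]
0.03 top [286.9 232.9] bot [286.3 173.6]
0.033 top [286.9 225.9] bot [286.3 169.6]
0.036 top [286.9 218.7] bot [286.3 165.5]
0.2355 [286.  248.8]
0.2335 [286.  251.1]
0.3055 [285.4 163.7]
0.3075 [285.3 161.1]
```

>>> {"name": "drive_tool", "arguments": {"targets": [{"travel": [-0.12,0,0],"twist": [0,0.003,-0.007],"claw": 0},{"travel": [0,0,0],"twist": [0,0,0],"claw": 0},{"travel": [0,0,0.7],"twist": [0,0,0],"claw": 0},{"travel": [0,0,0.7],"twist": [0,0,0],"claw": 0},{"travel": [0,0,0.7],"twist": [0,0,0],"claw": 0},{"travel": [0,0,0.5],"twist": [0,0,0],"claw": 0},{"travel": [0,0,0],"twist": [0,0,0],"claw": 0},{"travel": [0,0,0],"twist": [0,0,0],"claw": 0}]}}

```text
time_s: 29.65
position: [0.5918, 0.2696, 0.1974]
ee_rot: [[-0.049, 0.999, 0.0], [0.999, 0.049, 0.002], [0.002, 0.0, -1.0]]
contact_force: [-0.7, -0.2, -1.1]
opening: 0.081
grasp_force: 30.0
```

>>> {"name": "drive_tool", "arguments": {"targets": [{"travel": [0,-0.05,0.5],"twist": [0,0,0],"claw": 0},{"travel": [0,0,0.5],"twist": [0,0,0],"claw": 0},{"travel": [0,0,0.5],"twist": [0,0,0],"claw": 0},{"travel": [0,0,0.5],"twist": [0,0,0],"claw": 0},{"travel": [0,0,0],"twist": [0,0,0],"claw": 0}]}}

```text
time_s: 30.07
position: [0.5908, 0.2694, 0.1765]
ee_rot: [[-0.049, 0.999, -0.001], [0.999, 0.049, 0.001], [0.001, -0.001, -1.0]]
contact_force: [0.1, 0.1, -0.1]
opening: 0.08
grasp_force: 30.0
```

Bottom edge is inside the straight channel with no force. Continuing.

>>> {"name": "drive_tool", "arguments": {"targets": [{"travel": [0,0,1],"twist": [0,0,0],"claw": 0},{"travel": [0,0,1],"twist": [0,0,0],"claw": 0},{"travel": [0,0,1],"twist": [0,0,0],"claw": 0},{"travel": [0,0,1],"twist": [0,0,0],"claw": 0},{"travel": [0,0,1],"twist": [0,0,0],"claw": 0},{"travel": [0,0,0],"twist": [0,0,0],"claw": 0},{"travel": [0,0,0],"twist": [0,0,0],"claw": 0}]}}

```text
time_s: 30.65
position: [0.5912, 0.2696, 0.127]
ee_rot: [[-0.049, 0.999, -0.0], [0.999, 0.049, 0.001], [0.001, -0.0, -1.0]]
contact_force: [-1.2, -0.1, -1.0]
opening: 0.085
grasp_force: 30.0
```

>>> {"name": "drive_tool", "arguments": {"targets": [{"travel": [0,0,1],"twist": [0,0,0],"claw": 0},{"travel": [0,0,1],"twist": [0,0,0],"claw": 0},{"travel": [0,0,1],"twist": [0,0,0],"claw": 0},{"travel": [0,0,0.8],"twist": [0,0,0],"claw": 0},{"travel": [0,0,0.4],"twist": [0,0,0],"claw": 0},{"travel": [0,0,0.2],"twist": [0,0,0],"claw": 0},{"travel": [0,0,0],"twist": [0,0,0],"claw": 0},{"travel": [0,0,0],"twist": [0,0,0],"claw": 0}]}}

```text
time_s: 31.32
position: [0.592, 0.27, 0.0842]
ee_rot: [[-0.049, 0.999, 0.002], [0.999, 0.049, 0.002], [0.002, 0.002, -1.0]]
contact_force: [-0.6, -0.8, -0.0]
opening: 0.082
grasp_force: 30.0
```

>>> {"name": "drive_tool", "arguments": {"targets": [{"travel": [0,0,0.2],"twist": [0,0,0],"claw": 0},{"travel": [0,0,0.1],"twist": [0,0,0],"claw": 0},{"travel": [0,0,0],"twist": [0,0,0],"claw": 0}]}}

```text
time_s: 31.57
position: [0.5917, 0.27, 0.0811]
ee_rot: [[-0.049, 0.999, 0.001], [0.999, 0.049, 0.002], [0.002, 0.002, -1.0]]
contact_force: [-0.8, 0.9, -0.7]
opening: 0.086
grasp_force: 30.0
```

>>> {"name": "drive_tool", "arguments": {"targets": [{"travel": [0,0,0.1],"twist": [0,0,0],"claw": 0},{"travel": [0,0,0.1],"twist": [0,0,0],"claw": 0},{"travel": [0,0,0.1],"twist": [0,0,0],"claw": 0},{"travel": [0,0,0],"twist": [0,0,0],"claw": 0}]}}

```text
time_s: 31.9
position: [0.592, 0.27, 0.0785]
ee_rot: [[-0.049, 0.999, 0.002], [0.999, 0.049, 0.002], [0.002, 0.002, -1.0]]
contact_force: [-0.0, -0.3, 3.2]
opening: 0.082
grasp_force: 30.0
```

>>> {"name": "drive_tool", "arguments": {"targets": [{"travel": [0,0,0.05],"twist": [0,0,0],"claw": 0},{"travel": [0,0,0],"twist": [0,0,0],"claw": 1.5},{"travel": [0,0,0],"twist": [0,0,0],"claw": 3.5},{"travel": [0,0,0],"twist": [0,0,0],"claw": 3.5},{"travel": [0,0,0],"twist": [0,0,0],"claw": 3.5},{"travel": [0,0,-1.5],"twist": [0,0,0],"claw": 3.5},{"travel": [0,0,-3],"twist": [0,0,0],"claw": 3.5},{"travel": [0,0,-3],"twist": [0,0,0],"claw": 3.5}]}}

```text
time_s: 32.57
position: [0.5905, 0.2693, 0.1519]
ee_rot: [[-0.049, 0.999, -0.002], [0.999, 0.049, 0.0], [0.0, -0.002, -1.0]]
contact_force: [0.6, 0.6, 0.5]
opening: 0.387
grasp_force: 0.0
```

>>> {"name": "drive_tool", "arguments": {"targets": [{"travel": [0,0,-3],"twist": [0,0,0],"claw": 3.5},{"travel": [3,-3,0],"twist": [0,0,0],"claw": 3.5},{"travel": [3,-3,0],"twist": [0,0,0],"claw": 3.5},{"travel": [3,-3,0],"twist": [0,0,0],"claw": 3.5},{"travel": [3,-3,0],"twist": [0,0,0],"claw": 3.5},{"travel": [3,-3,0],"twist": [0,0,0],"claw": 3.5},{"travel": [0,0,0],"twist": [0,0,0],"claw": 3.5},{"travel": [0,0,0],"twist": [0,0,0],"claw": 3.5}]}}

```text
time_s: 33.23
position: [0.4345, 0.4122, 0.1825]
ee_rot: [[-0.055, 0.998, 0.001], [0.998, 0.055, 0.003], [0.003, 0.001, -1.0]]
contact_force: [0.1, -0.2, 0.7]
opening: 0.383
grasp_force: 0.0
```

Run:
```python
from h import *
o=arm.get_obs(); print(o['time_s'],o['position'],o['contact_force'])
t=cap('top'); h=cv2.cvtColor(t['image'],cv2.COLOR_RGB2HSV); m=cv2.inRange(h,(95,100,50),(125,255,255)); k,l,st,ce=cv2.connectedComponentsWithStats(m)
for i in range(1,k):
    if st[i,4]>40: print(st[i],ray(t,ce[i],.1435).round(4))
```

```text
33.2333 [0.43453191 0.4121817  0.18253878] [ 0.14625099 -0.21518124  0.7047141 ]
[ 94 101  15  14 155] [0.6978 0.4736 0.1435]
[347 129   5  27  82] [ 0.6146 -0.0656  0.1435]
[377 129   5  27  86] [ 0.613  -0.1281  0.1435]
[219 151  29   4  88] [0.5924 0.184  0.1435]
[178 153  31   4  87] [0.5886 0.2701 0.1435]
[253 239  44  17 686] [0.3895 0.0954 0.1435]
```

The top view now shows the two-dot plate's top edge exactly where the one-dot plate's was, and the one-dot plate standing in the middle slot. The blank, the three-dot plate, the tin and the bottle read as before. I'm handing it in.

```bash
python3 -c "
from station import arm
print(arm.finish_job())"
```

```text
the job is handed in; nothing more can be done
None
```

The job is handed in at about 33 s of the 72 s allowed: the two-dot plate is home in the one-dot plate's old bay, the one-dot plate stands in the rack's middle slot, and by the last top-camera check the blank, three-dot plate, tin and bottle had not moved (the marker was not re-measured, and no verdict was returned).

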